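Clear the jar row, fetch the glass cutter from the drawer box, put the row back

ROBOT

A 7-joint arm with a two-finger parallel gripper is mounted at the origin on a cart in front of the work surface, level with it; the furniture and walls round the work are solid. World frame = base frame: x ahead of the robot, y to its left, z up, the work surface at z = 0. Lengths are in m, angles in rad, forces in N, time in s.
With the tool pointing down it reaches from about 0.4 to 0.85 m from the base axis. Payload 4.5 kg.
Tool frame: the origin (TCP) lies midway between the tips of the shut fingers; the grasp point (between the pads) lies bot.tcp_to_grasp behind it (bot.tcp_to_grasp is the distance from the TCP to the grasp point, in m); z points along the fingers, y is the line along which they close (so a half turn about z gives the same grasp; the last joint's range is limited). The gripper opens to 85 mm and grips with 20 to 120 N. Pads are 22 mm wide; open, the fingers measure 114 mm over their backs; the gripper's body (76 mm by 85 mm) begins 54 mm behind the grasp point. The pads swing forward as they close: fully open they stand 13 mm farther back than shut.
Start: joints at [-1.247, 0.689, -0.195, 1.565, 0.157, 0.902, -0.215], TCP at [0.179, 0.599, 0.231] pointing down, gripper open.
Joint ranges: [-3.01, 3.01], [-0.46, 2.08], [-1.47, 1.51], [0.13, 2.56], [-1, 4.14], [0.04, 2.09], [-2.66, 2.66]. Speed limits (rad/s): [2.57, 2.57, 3.14, 3.14, 3.14, 3.14, 3.14].

INTERFACE

Orientations are given as a unit quaternion [w, x, y, z].
In Python, from cell import bot, vision, spotter gives the robot as it stands.
- The arm moves only by the tool apply_moves, never from a script. Its argument "deltas" is a list of rows, each a list of 3 entries, a list of its own where there are three numbers: the shift along the tool's x, y, z in cm, then the turn about the tool's z in degrees, then the opening, from 0 (shut) to 1 (fully open). A call has 1 to 8 rows; each row shifts and turns the commanded pose from where the row before left it, along the tool's axes as they then stand; what a row does not reach is not made up. A row lasts 1/8 s, in which the tool goes at most 62.5 mm and 10.7 degrees, less where a joint would pass 70% of its speed; a pose out of reach is approached as far as the arm can. A call is refused whole if a number of a shift passes 6.25 or a number of a turn 10.7, either way. A call with a gripper value outside its range is refused whole. The fingers move at their own pace and stop on an object; the grip force is fixed at half the most. Time passes only in rows, so rows that do not move let the fingers close. It gives the time, the measured TCP pose, the force, the opening and the grip force at its end, in the units of the state.
- bot.sense(): the state, without advancing time (a new reading comes with each control period).
- vision.snapshot(name): name is "scene" or "top" or "wrist"; returns (picture, depth): 480x640x3 uint8, red, green, blue; 480x640 float32, m along the optical axis (not along the pixel's ray), 0 where there is no reading.
- vision.calibration(name): a dict with "fx", "fy", "cx", "cy" (pixels), "R" (3x3) and "t" (3): a world point X has camera coordinates R X + t. Camera axes: x right, y down, z forward; pixel columns grow to the right and rows downward; lengths in m; the calibration is good to about 2 mm. A picture is of the moment at which its call begins: read the wrist's pose just before it. calibration takes no time and is no camera call; for the wrist camera it gives the pose at the moment of the call.
- bot.sign_off(): hands the job in; it is judged then, once.
Trained networks look in the newest picture that a camera, given by its name, has taken for a name from the list of things; names that differ only in an ending like _2 or _b are one class to them, and where a whole thing is asked for, a point or a joint stands for the part that bears it (a point fixed in the world has none). Each returns a list of dicts, best first, with "conf" (0 to 1); they miss things now and then, are a little off and sometimes report something else, mostly with a low value. They report only what shows in the picture. A call takes as long as a camera call. They do not tell look-alikes from the thing itself.
- spotter.recognise(camera, query): "point" ([x, y, z] in m, in world coordinates, good to about 4 mm: the middle of the surface that is visible of it).
- spotter.cut_out(camera, query): "region" (480x640 bool, what is visible of it).
The state is a dict: "time": time; "joint_positions": joint angles; "qd": joint speeds; "joint_efforts": joint torques, N m; "tool_pos": TCP position; "orientation": TCP orientation; "contact_force": force on the tool from outside, world axes, zero at the start; "torque": the same for the moment, N m; "width": finger opening in m; "gripper_force": force on a finger pad.
Only numpy, scipy, OpenCV 4.12 (cv2) and the standard library are available. Lean on these libraries where they do the work, as an engineer would, in place of code of your own. Each camera call takes 0.05 s, during which the arm holds its last target. There are 200 camera calls.

TASK

The glass cutter is in the low clear drawer box, but a frit jar, the suction stand and the roll of foil tape stand in the way of its drawer: first move all three onto the cork mat, upright, then pull the drawer right out, take the cutter and lay it in both notches of the wooden tool rest, centred. Then push the drawer fully shut and put the three things back upright, each on the very spot where it stood at the start. Set things down, do not drop them, knock nothing over, and leave the little dusting brush where it lies on top of the box.

Things in the scene. Friction and masses are not known exactly. Their poses are not given: they have to be found in the camera images.
- frit_jar: small round clear jar of pale blue glass frit with a white ribbed screw cap, 37 mm diameter, 48 mm high (cap and body equally wide), 90 g; origin at the centre of its underside, z up. The one listed jar; it stands in the row in front of the drawer.
- suction_stand: black stand, 76 mm high, 140 g, in the row in front of the drawer: round foot 48 mm across and 24 mm high, on it an upright post 15 mm thick from 24 to 50 mm height (grip it there), 8 mm thick above. Origin on the underside; the axis of foot and post stands at y = +6 mm of its frame; a flat fixed lever sticks out of the foot to y = -30 mm.
- foil_roll: flat roll of dark foil tape lying on its side, outside diameter about 53 mm, 19 mm high, 50 g (solid in the middle as far as grasping goes: grip it across the outside); origin at the centre of its underside, to 2 mm. In the row in front of the drawer.
- glass_cutter: oil glass cutter, a straight tool 158 mm long, 13 mm wide and high, 60 g: black knurled barrel, brass cap at the -x end, thin steel head at the +x end (last 30 mm: do not grip). Origin at mid-length on the underside, x along it; it balances 15 mm to the -x side. Starts flat on the drawer's floor, across the drawer, seen through the clear top.
- drawer_box: fixed low clear box with one drawer in its front, 140 mm deep (x), 220 mm wide (y), 55 mm high; origin at the centre of its underside, front and handle at -x. A thin glass strip fixed at the back of the drawer is not used.
- drawer (a joint): how far the drawer is out, m: 0 shut, 0.105 fully out at its stop; needs about 2 N, stays where left, may start up to 8 mm out. White; front 43 mm high (top 50 mm above the worktop), side walls to 38 mm, floor (pale paper liner) 8 mm above the worktop. The cutter, 50 mm behind the front, is free of the box's top only when the drawer is nearly fully out.
- drawer_handle (a point): middle of the drawer's steel handle, a straight level round bar 10 mm thick and 86 mm long between two legs, 34 mm above the worktop, 38 mm in front of the drawer's front (33 mm clear behind the bar). Frame: y along the bar, x pointing into the box, so the drawer opens along -x of this frame; it moves with the drawer.
- cork_mat: the side area: fixed flat cork mat 230 x 130 x 3 mm on the worktop, left or right of the robot; origin at the centre of its underside, x along its long side.
- tool_rest: fixed wooden rest: base 150 x 60 x 6 mm with two cross pieces, each 14 mm long, 33 mm either side of the middle, each with a notch open at the top: floor 12 mm above the worktop, about 16 mm wide there and 40 mm at the top (29 mm above the worktop). 52 mm between the pieces are open for fingers. Origin at the centre of the underside, x along the tool (either way round).
- dust_brush: short dusting brush, white ferrule and black bristles, 30 x 44 x 17 mm, loose, lying on top of the drawer box near its back (55 mm above the worktop); origin at its underside. To be left alone.
Mind the look-alikes: they are no part of the job. Leave any pink or yellow look-alike of the foil_roll alone.

How it is judged:
On the way, in this order (a step that is already met when the one before it is completed fails the run):
1. the jar, the stand and the tape roll all stand on the cork mat, let go, the drawer not yet pulled out (x of frit_jar in the frame of cork_mat between -0.105 and 0.105 m and y of frit_jar in the frame of cork_mat between -0.058 and 0.058 m and height (world z) of each of frit_jar, suction_stand, foil_roll below 0.01 m and angle between each of frit_jar, suction_stand, foil_roll's own z axis and vertical below 0.15 rad and contact force between the fingers and frit_jar below 0.05 N and x of suction_stand in the frame of cork_mat between -0.105 and 0.105 m and y of suction_stand in the frame of cork_mat between -0.058 and 0.058 m and contact force between the fingers and suction_stand below 0.05 N and x of foil_roll in the frame of cork_mat between -0.105 and 0.105 m and y of foil_roll in the frame of cork_mat between -0.058 and 0.058 m and contact force between the fingers and foil_roll below 0.05 N and value of joint drawer below 0.04 m), for 0.2 s.
2. the drawer is pulled out at least 85 mm, the three still on the mat (x of frit_jar in the frame of cork_mat between -0.105 and 0.105 m and y of frit_jar in the frame of cork_mat between -0.058 and 0.058 m and height (world z) of each of frit_jar, suction_stand, foil_roll below 0.01 m and angle between each of frit_jar, suction_stand, foil_roll's own z axis and vertical below 0.15 rad and x of suction_stand in the frame of cork_mat between -0.105 and 0.105 m and y of suction_stand in the frame of cork_mat between -0.058 and 0.058 m and x of foil_roll in the frame of cork_mat between -0.105 and 0.105 m and y of foil_roll in the frame of cork_mat between -0.058 and 0.058 m and value of joint drawer above 0.085 m), for 0.2 s.
3. the cutter lies in both notches of the tool rest, let go, the three still on the mat (x of glass_cutter in the frame of tool_rest between -0.02 and 0.02 m and y of glass_cutter in the frame of tool_rest between -0.009 and 0.009 m and z of glass_cutter in the frame of tool_rest between 0.008 and 0.018 m and angle between the x axis of glass_cutter and the x axis of tool_rest, either way round below 0.12 rad and contact force between the fingers and glass_cutter below 0.05 N and linear speed of glass_cutter below 0.02 m/s and x of frit_jar in the frame of cork_mat between -0.105 and 0.105 m and y of frit_jar in the frame of cork_mat between -0.058 and 0.058 m and height (world z) of each of frit_jar, suction_stand, foil_roll below 0.01 m and angle between each of frit_jar, suction_stand, foil_roll's own z axis and vertical below 0.15 rad and x of suction_stand in the frame of cork_mat between -0.105 and 0.105 m and y of suction_stand in the frame of cork_mat between -0.058 and 0.058 m and x of foil_roll in the frame of cork_mat between -0.105 and 0.105 m and y of foil_roll in the frame of cork_mat between -0.058 and 0.058 m), for 0.2 s.
At the end, for the whole second after the job is handed in: Cutter at rest in both notches, its middle within 20 mm (along) and 9 mm (across) of the rest's, 7 degrees in line; drawer shut within 6 mm; jar, stand and roll upright, at rest, within 15 mm of their starts (stand 20); all let go; brush within 20 mm of its start (x of glass_cutter in the frame of tool_rest between -0.02 and 0.02 m and y of glass_cutter in the frame of tool_rest between -0.009 and 0.009 m and z of glass_cutter in the frame of tool_rest between 0.008 and 0.018 m and angle between the x axis of glass_cutter and the x axis of tool_rest, either way round below 0.12 rad and contact force between the fingers and glass_cutter below 0.05 N and linear speed of each of glass_cutter, frit_jar, suction_stand, foil_roll below 0.02 m/s and value of joint drawer below 0.006 m and distance of each of frit_jar, foil_roll from where it was at the start of the episode below 0.015 m and angle between each of frit_jar, suction_stand, foil_roll's own z axis and vertical below 0.1 rad and contact force between the fingers and frit_jar below 0.05 N and distance of each of suction_stand, dust_brush from where it was at the start of the episode below 0.02 m and contact force between the fingers and suction_stand below 0.05 N and contact force between the fingers and foil_roll below 0.05 N); the robot touches nothing.
It fails at once if the jar, stand, roll or cutter is dropped or thrown (moves faster than 0.7 m/s out of the fingers, a fall of 25 mm) ((linear speed of frit_jar above 0.7 m/s and contact force between the fingers and frit_jar below 0.05 N) or (linear speed of suction_stand above 0.7 m/s and contact force between the fingers and suction_stand below 0.05 N) or (linear speed of foil_roll above 0.7 m/s and contact force between the fingers and foil_roll below 0.05 N) or (linear speed of glass_cutter above 0.7 m/s and contact force between the fingers and glass_cutter below 0.05 N)).
It fails at once if the jar, stand or roll is tipped over (angle between any of frit_jar, suction_stand, foil_roll's own z axis and vertical above 0.8 rad).
It fails at once if the brush on the box is moved by more than 20 mm (distance of dust_brush from where it was at the start of the episode above 0.02 m).
It also fails if it takes over 139 s, if anything falls off the work surface, if the arm or the gripper's body presses on something with over 40 N, if the wrist force passes 120 N, or if a joint passes its speed limit or range.

## Working session

There is one attempt and no reset: what is moved stays moved. The work goes in short steps, Python scripts to look and compute and a tool call to move; the robot and the scene stay as the last step left them, time stands still between calls to the robot, and variables do not carry over. Pictures are saved under pics/ and viewed, at most 14 in all, crops included, and the job is handed in when it is done.

Besides the shell and the picture viewer there is one more tool, called after "Call:" by a JSON object that holds its "name" and its "arguments", one argument or row to a line. apply_moves: Moves the arm, as the interface text tells. Its arguments: {"type":"object","properties":{"deltas":{"type":"array"}},"required":["deltas"]}

```bash
mkdir -p pics; ls; cat > h.py <<'E'
import numpy as np, cv2
from cell import bot, vision, spotter
def save(n,p): cv2.imwrite('pics/'+p,cv2.cvtColor(n,cv2.COLOR_RGB2BGR))
def world(c,u,v,z=None,d=None):
    R,t=np.array(c['R']),np.array(c['t'])
    r=np.array([(u-c['cx'])/c['fx'],(v-c['cy'])/c['fy'],1.])
    o=-R.T@t; r=R.T@r
    s=d if d is not None else (z-o[2])/r[2]
    return o+s*r
def cloud(c,D,m):
    v,u=np.nonzero(m&(D>0)); d=D[v,u]
    P=np.stack([(u-c['cx'])/c['fx']*d,(v-c['cy'])/c['fy']*d,d],1)
    return (P-np.array(c['t']))@np.array(c['R'])
E
python3 - <<'E'
from h import *
s=bot.sense(); print({k:np.round(v,3) for k,v in s.items()}, bot.tcp_to_grasp)
for n in ('scene','top'):
    p,D=vision.snapshot(n); save(p,n+'0.png'); np.savez(n+'0.npz',p=p,D=D)
    c=vision.calibration(n); print(n,np.round(-np.array(c['R']).T@c['t'],3),np.round(c['R'],2).tolist(),c['fx'])
    for q in ['frit_jar','suction_stand','foil_roll','glass_cutter','drawer_box','drawer_handle','cork_mat','tool_rest','dust_brush']:
        print(n,q,[(np.round(r['point'],3).tolist(),round(r['conf'],2)) for r in spotter.recognise(n,q)])
E
```

```text
pics
{'time': np.float64(0.0), 'joint_positions': array([-1.247,  0.69 , -0.195,  1.566,  0.157,  0.902, -0.215]), 'qd': array([ 0.003, -0.   , -0.002, -0.001, -0.001, -0.001, -0.   ]), 'joint_efforts': array([-0.0000e+00, -5.3961e+01, -1.2660e+00, -1.5854e+01,  9.0000e-03,
        1.0000e-02, -0.0000e+00]), 'tool_pos': array([0.178, 0.598, 0.23 ]), 'orientation': array([-0.   ,  0.144,  0.99 , -0.001]), 'contact_force': array([-0.714,  0.052, -0.221]), 'torque': array([-0.015, -0.003,  0.008]), 'gripper_force': np.float64(0.0), 'width': np.float64(0.085)} 0.0187
scene [-0.102 -0.365  0.941] [[0.49, -0.87, -0.01], [-0.65, -0.35, -0.67], [0.58, 0.33, -0.74]] 555.7070060026005
scene frit_jar [([0.449, 0.106, 0.043], 0.93)]
scene suction_stand [([0.458, 0.034, 0.012], 0.86)]
scene foil_roll [([0.496, -0.146, 0.02], 0.96), ([0.604, -0.165, 0.02], 0.73), ([0.462, -0.044, 0.019], 0.72), ([0.536, 0.203, 0.017], 0.67), ([0.424, 0.204, 0.013], 0.62)]
scene glass_cutter []
scene drawer_box [([0.625, 0.032, 0.058], 0.84)]
scene drawer_handle [([0.579, 0.039, 0.034], 0.91)]
scene cork_mat [([0.47, -0.293, 0.003], 0.75)]
scene tool_rest [([0.507, 0.312, 0.011], 0.82)]
scene dust_brush [([0.699, 0.025, 0.075], 0.73)]
top [0.492 0.03  1.148] [[0.02, -1.0, 0.03], [-1.0, -0.02, -0.07], [0.07, -0.03, -1.0]] 508.468151316252
top frit_jar [([0.455, 0.11, 0.047], 0.66)]
top suction_stand [([0.468, 0.037, 0.013], 0.74)]
top foil_roll [([0.498, -0.136, 0.014], 0.86), ([0.539, 0.206, 0.02], 0.82), ([0.467, -0.034, 0.016], 0.81), ([0.427, 0.21, 0.02], 0.79), ([0.606, -0.163, 0.018], 0.66)]
top glass_cutter []
top drawer_box [([0.641, 0.051, 0.052], 0.79)]
top drawer_handle [([0.571, 0.042, 0.04], 0.98)]
top cork_mat [([0.475, -0.295, 0.003], 0.65)]
top tool_rest [([0.503, 0.312, 0.006], 0.55), ([0.463, -0.034, 0.014], 0.3)]
top dust_brush [([0.702, 0.025, 0.073], 0.74)]
```

View pics/scene0.png

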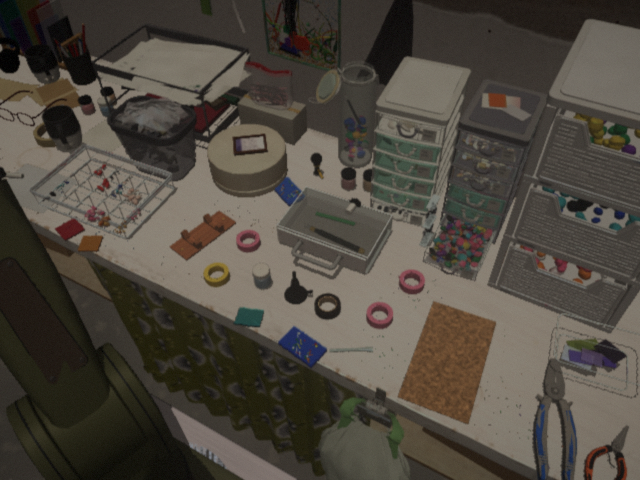

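View pics/top0.png

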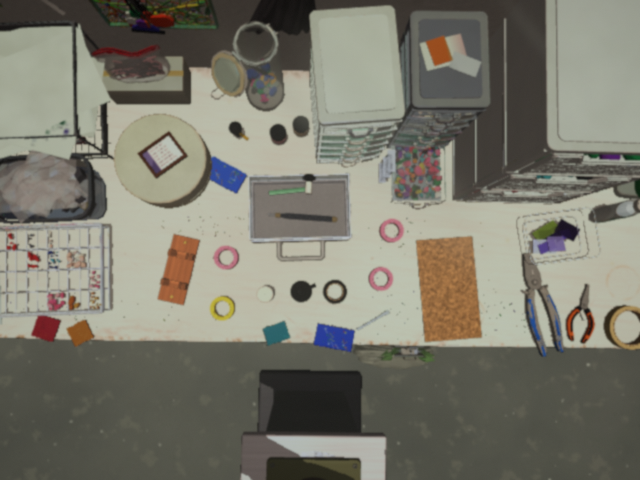

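The pictures show the row in top view: jar (266,293), stand (302,291) with its lever to the right, dark roll (335,291). Roll candidates in top view: dark (335,291), pink (227,258), (380,278) and (391,230), yellow (222,307). The dark one in the row fits the description. The rest is at (178,268), the mat at (449,288), and the cutter shows at (305,216) through the box lid. I'll measure and confirm in a crop.

```bash
python3 - <<'E'
from h import *
for n in ('top','scene'):
    p,D=vision.snapshot(n); c=vision.calibration(n)
    for q in ['frit_jar','suction_stand','foil_roll','cork_mat','tool_rest','drawer_handle','drawer_box','dust_brush','glass_cutter']:
        for r in spotter.cut_out(n,q):
            m=r['region']
            if m.sum()<10: continue
            v,u=np.nonzero(m)
            if q=='foil_roll' and p[m].mean()>110: continue
            P=cloud(c,D,m); z=np.percentile(P[:,2],[10,50,95])
            (a,b),wh,ang=cv2.minAreaRect(np.stack([u,v],1).astype(np.float32))
            box=cv2.boxPoints(((a,b),wh,ang))
            zz={'frit_jar':.048,'suction_stand':.024,'foil_roll':.019,'cork_mat':.003,'tool_rest':.006,'drawer_handle':.039,'drawer_box':.055,'dust_brush':.07,'glass_cutter':.021}[q]
            print(n,q,round(r['conf'],2),m.sum(),'uv',np.round([u.mean(),v.mean(),u.min(),u.max(),v.min(),v.max()],1),'z',np.round(z,3),'ctr',np.round(world(c,a,b,zz)[:2],4),'rng',np.round(P.min(0),3),np.round(P.max(0),3))
            if q in('cork_mat','tool_rest','drawer_handle','drawer_box','glass_cutter'): print('   box',[np.round(world(c,*x,zz)[:2],3).tolist() for x in box])
    if n=='top':
        save(cv2.resize(p[160:330,150:410],None,fx=3,fy=3,interpolation=cv2.INTER_CUBIC),'crop1.png')
E
```

```text
top frit_jar 0.66 233 uv [264.5 294.  256.  273.  286.  302. ] z [0.045 0.048 0.051] ctr [0.4589 0.1118] rng [0.442 0.094 0.023] [0.476 0.13  0.054]
top suction_stand 0.86 382 uv [300.9 291.2 290.  314.  281.  302. ] z [0.006 0.013 0.051] ctr [0.4669 0.0347] rng [ 0.441  0.005 -0.001] [0.488 0.058 0.078]
top suction_stand 0.65 7249 uv [299.1 211.4 248.  352.  173.  262. ] z [0.049 0.055 0.059] ctr [0.629  0.0398] rng [ 0.53  -0.079 -0.006] [0.737 0.157 0.07 ]
top foil_roll 0.65 262 uv [334.3 291.2 323.  346.  280.  303. ] z [0.016 0.019 0.023] ctr [ 0.4673 -0.0398] rng [ 0.441 -0.066  0.001] [ 0.492 -0.015  0.025]
top cork_mat 0.65 5893 uv [448.  289.3 416.  481.  237.  342. ] z [0.001 0.004 0.007] ctr [ 0.4775 -0.2981] rng [ 0.358 -0.376 -0.004] [ 0.596 -0.224  0.012]
   box [[0.586, -0.22], [0.603, -0.352], [0.37, -0.376], [0.355, -0.245]]
top drawer_handle 0.85 552 uv [303.4 249.  253.  347.  238.  261. ] z [0.035 0.039 0.052] ctr [0.5564 0.0374] rng [ 0.531 -0.065  0.001] [0.584 0.141 0.055]
   box [[0.575, 0.141], [0.586, -0.064], [0.538, -0.066], [0.528, 0.138]]
top drawer_hand
[... 2677 characters left out ...]
354 0.032]
   box [[0.448, 0.364], [0.603, 0.341], [0.567, 0.27], [0.42, 0.296]]
scene drawer_handle 0.86 1456 uv [319.7 250.3 277.  366.  227.  269. ] z [0.016 0.037 0.051] ctr [0.5596 0.0344] rng [ 0.53  -0.064 -0.   ] [0.617 0.149 0.056]
   box [[0.522, 0.135], [0.585, 0.155], [0.596, -0.064], [0.537, -0.076]]
scene drawer_box 0.91 6363 uv [333.6 229.5 277.  392.  187.  272. ] z [0.026 0.055 0.059] ctr [0.613  0.0325] rng [ 0.531 -0.069 -0.005] [0.773 0.189 0.062]
   box [[0.506, 0.127], [0.714, 0.197], [0.726, -0.067], [0.528, -0.106]]
scene dust_brush 0.7 155 uv [352.3 204.9 345.  360.  198.  213. ] z [0.061 0.069 0.073] ctr [0.6918 0.0218] rng [ 0.674  0.011 -0.002] [0.786 0.072 0.076]
```

View pics/crop1.png

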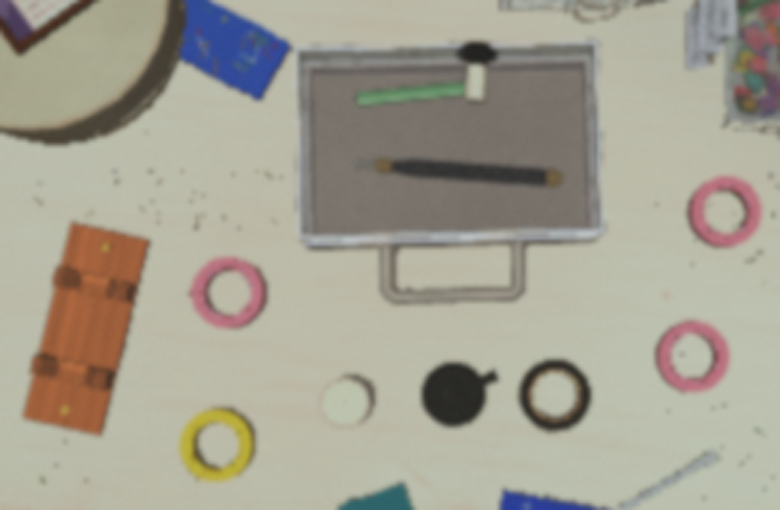

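The crop shows the dark roll at crop (555,395), which is top (335,291). It sits in the row beside the stand, whose lever points right and slightly up, so it is the one meant. Next I'll refine the positions and write a small planner that suggests move rows.

```bash
cat >> h.py <<'E'
def pose():
    s=bot.sense(); w,x,y,z=s['orientation']
    yy=np.array([2*(x*y-w*z),1-2*(x*x+z*z),2*(y*z+w*x)])
    return np.array(s['tool_pos']),np.degrees(np.arctan2(yy[1],yy[0])),s
def plan(target,yaw=None,op=1,start=None,step=5.5):
    """rows to bring TCP to target with tool y at world angle yaw (mod 180 deg), tool pointing down"""
    p,a,_=pose()
    if start is not None: p,a=np.array(start[:3]),start[3]
    yaw=a if yaw is None else a+(yaw-a+90)%180-90
    d=np.array(target)-p; n=int(max(np.ceil(np.linalg.norm(d)*100/step),np.ceil(abs(yaw-a)/10),1))
    rows=[];D=(yaw-a)/n
    for i in range(n):
        t=np.radians(a+i*D); Y=np.array([np.cos(t),np.sin(t)]); X=np.array([-Y[1],Y[0]])
        e=d/n*100; rows.append([[round(float(X@e[:2]),2),round(float(Y@e[:2]),2),round(float(-e[2]),2)],round(-D,1),op])
    print(n,'rows:',str(rows).replace(' ',''))
    return [*target,yaw]
E
python3 - <<'E'
from h import *
z=np.load('top0.npz'); p,D=z['p'],z['D']; c=vision.calibration('top')
z2=np.load('scene0.npz'); c2=vision.calibration('scene')
P1=cloud(c,D,np.ones_like(D,bool)); P2=cloud(c2,z2['D'],np.ones_like(D,bool))
def sel(P,x,y,zz): return P[(P[:,0]>x[0])&(P[:,0]<x[1])&(P[:,1]>y[0])&(P[:,1]<y[1])&(P[:,2]>zz[0])&(P[:,2]<zz[1])]
for nm,P in(('top',P1),('scene',P2)):
    for k,x,y,zz in(('jar',(.42,.5),(.08,.145),(.042,.056)),('stand foot',(.43,.5),(.0,.07),(.018,.030)),('stand post',(.43,.5),(.0,.07),(.035,.09)),('roll',(.43,.5),(-.08,-.008),(.014,.025)),('bar',(.51,.545),(-.03,.11),(.025,.045)),('restpieces',(.41,.6),(.25,.38),(.018,.04))):
        Q=sel(P,x,y,zz)
        if len(Q)>3: print(nm,k,len(Q),'mean',np.round(Q.mean(0),4),'mid',np.round((np.percentile(Q,2,0)+np.percentile(Q,98,0))/2,4),np.round(np.percentile(Q,2,0),3),np.round(np.percentile(Q,98,0),3))
f=lambda u,v:(u/3+150,v/3+160)
for k,(u,v,zz) in dict(foot=(453,394,.024),jarcap=(346,400,.048),roll=(555,395,.019),barL=(381,295,.034),barR=(524,297,.034),cutHead=(360,163,.0145),cutCap=(562,178,.0145),restA=(72,222,.006),restB=(150,238,.006),restC=(102,434,.006),restD=(23,417,.006),boxFL=(305,243,.055),boxFR=(603,237,.055)).items():
    print(k,np.round(world(c,*f(u,v),zz)[:2],4))
plan([.459,.111,.15],3)
E
```

```text
top jar 232 mean [0.4584 0.1127 0.048 ] mid [0.4583 0.1128 0.048 ] [0.442 0.096 0.044] [0.475 0.13  0.052]
top stand foot 53 mean [0.4683 0.0314 0.022 ] mid [0.4666 0.0261 0.0231] [0.455 0.005 0.018] [0.478 0.047 0.028]
top stand post 46 mean [0.4653 0.0346 0.0543] mid [0.4648 0.0347 0.0588] [0.458 0.027 0.039] [0.471 0.042 0.078]
top roll 268 mean [ 0.4665 -0.0402  0.0188] mid [ 0.4658 -0.0395  0.019 ] [ 0.441 -0.064  0.015] [ 0.49  -0.015  0.023]
top bar 215 mean [0.5378 0.0382 0.0383] mid [0.5375 0.0376 0.0381] [ 0.531 -0.01   0.033] [0.544 0.086 0.043]
top restpieces 183 mean [0.5077 0.3091 0.0243] mid [0.5078 0.3083 0.0244] [0.465 0.276 0.018] [0.55  0.341 0.03 ]
scene jar 218 mean [0.4558 0.1139 0.0485] mid [0.4569 0.1149 0.0478] [0.44  0.099 0.043] [0.474 0.131 0.052]
scene stand foot 73 mean [0.4616 0.033  0.0225] mid [0.4637 0.0337 0.0234] [0.453 0.021 0.018] [0.475 0.047 0.029]
scene stand post 96 mean [0.4621 0.0361 0.0542] mid [0.463  0.0362 0.0574] [0.457 0.029 0.037] [0.469 0.043 0.078]
scene roll 320 mean [ 0.4644 -0.0376  0.0187] mid [ 0.4649 -0.0376  0.0183] [ 0.44  
[... 293 characters left out ...]
 [0.4604 0.1101]
roll [ 0.4664 -0.0415]
barL [0.5367 0.0878]
barR [ 0.5376 -0.0165]
cutHead [0.6356 0.1071]
cutCap [ 0.6281 -0.0439]
restA [0.587  0.3206]
restB [0.5764 0.2624]
restC [0.4304 0.2922]
restD [0.4417 0.3506]
boxFL [0.5718 0.142 ]
boxFR [ 0.5812 -0.0717]
11 rows: [[[-3.71,-3.52,0.74],np.float64(6.4),1],[[-4.08,-3.09,0.74],np.float64(6.4),1],[[-4.4,-2.61,0.74],np.float64(6.4),1],[[-4.66,-2.11,0.74],np.float64(6.4),1],[[-4.87,-1.57,0.74],np.float64(6.4),1],[[-5.01,-1.02,0.74],np.float64(6.4),1],[[-5.1,-0.46,0.74],np.float64(6.4),1],[[-5.12,0.11,0.74],np.float64(6.4),1],[[-5.07,0.68,0.74],np.float64(6.4),1],[[-4.96,1.25,0.74],np.float64(6.4),1],[[-4.79,1.79,0.74],np.float64(6.4),1]]
```

Call:
{"name": "apply_moves", "arguments": {
  "deltas": [
    [[-3.7,-3.5,0.7],6.4,0.7],
    [[-4.1,-3.1,0.7],6.4,0.7],
    [[-4.4,-2.6,0.7],6.4,0.7],
    [[-4.7,-2.1,0.7],6.4,0.7],
    [[-4.9,-1.6,0.7],6.4,0.7],
    [[-5.0,-1.0,0.7],6.4,0.7],
    [[-5.1,-0.5,0.7],6.4,0.7],
    [[-5.1,0.1,0.7],6.4,0.7]
  ]
}}

```text
time: 3.0
tool_pos: [0.3836, 0.2426, 0.1753]
orientation: [0.0, 0.559, 0.829, 0.001]
contact_force: [1.4, 0.6, 0.6]
width: 0.06
gripper_force: 0.0
```

Call:
{"name": "apply_moves", "arguments": {
  "deltas": [
    [[-5.1,0.7,0.7],6.4,0.7],
    [[-5.0,1.2,0.7],6.4,0.7],
    [[-4.8,1.8,0.7],6.4,0.7],
    [[0,0,0],0,0.7],
    [[0,0,0],0,0.7],
    [[0,0,0],0,0.7]
  ]
}}

```text
time: 3.75
tool_pos: [0.4586, 0.1115, 0.1544]
orientation: [-0.0, 0.687, 0.726, 0.0]
contact_force: [-0.1, 0.1, 0.0]
width: 0.0596
gripper_force: 0.0
```

```bash
python3 - <<'E'
from h import *
p,a,s=pose(); print(p.round(4),a,s['width'],s['time'])
pic,D=vision.snapshot('wrist'); c=vision.calibration('wrist'); save(pic,'w1.png')
for q in('frit_jar','suction_stand'):
    for r in spotter.cut_out('wrist',q):
        P=cloud(c,D,r['region']); P=P[np.abs(P[:,2]-np.percentile(P[:,2],90))<.012]
        print(q,r['conf'],P.mean(0).round(4),np.percentile(P,[2,98],0).round(4).tolist())
plan([.458,.1125,.022],0,0.7)
E
```

```text
[0.4586 0.1115 0.1544] 3.1857797994669164 0.05960656425580452 3.75
frit_jar 0.68 [0.4612 0.1149 0.0471] [[0.4449, 0.0974, 0.0396], [0.4776, 0.1309, 0.0488]]
suction_stand 0.65 [0.4676 0.0395 0.0486] [[0.4608, 0.0321, 0.0395], [0.4747, 0.0445, 0.0612]]
3 rows: [[[0.05,-0.02,4.41],np.float64(1.0),0.7],[[0.05,-0.02,4.41],np.float64(1.0),0.7],[[0.05,-0.02,4.41],np.float64(1.0),0.7]]
```

View pics/w1.png

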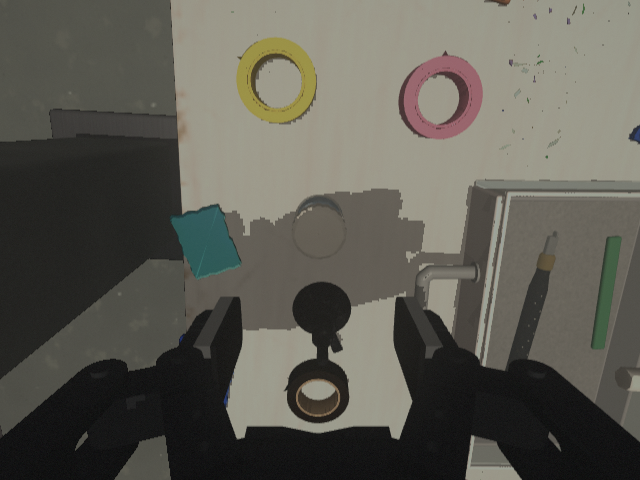

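The wrist view shows the jar at (319,228), centred between the fingers in closing direction, with the stand at (322,310) and the roll at (318,393). I'll go down, grip and lift.

Call:
{"name": "apply_moves", "arguments": {
  "deltas": [
    [[0.1,0.1,5],0,0.7],
    [[0,0,5],0,0.7],
    [[0,0,3.2],0,0.7],
    [[0,0,0.9],0,0.7],
    [[0,0,0],0,0.7],
    [[0,0,0],0,0.2],
    [[0,0,0],0,0.2],
    [[0,0,0],0,0.2]
  ]
}}

```text
time: 4.9
tool_pos: [0.4608, 0.1112, 0.0148]
orientation: [0.001, 0.688, 0.725, 0.001]
contact_force: [-0.7, 0.3, 5.9]
width: 0.0349
gripper_force: 59.5
```

Call:
{"name": "apply_moves", "arguments": {
  "deltas": [
    [[0,0,0],0,0.2],
    [[0,0,0],0,0.2]
  ]
}}

```text
time: 5.15
tool_pos: [0.4608, 0.1112, 0.0148]
orientation: [0.001, 0.688, 0.725, 0.001]
contact_force: [0.2, -0.1, 5.5]
width: 0.0347
gripper_force: 59.5
```

```bash
python3 - <<'E'
from h import *
p,a,s=pose(); print(p.round(4),a,s['width'],s['gripper_force'],s['contact_force'],s['time'])
m=np.array([.474,-.299]); A=np.radians(6); X=np.array([np.cos(A),np.sin(A)])
for k in(-.08,0,.08): print((m+k*X).round(4))
e=plan([*p[:2],p[2]+.10],a,.2)
j=m-.08*X
e=plan([*j,e[2]],a,.2,e)
e=plan([*j,p[2]+.006],a,.2,e)
E
```

```text
[0.4608 0.1112 0.0148] 2.999663796360382 0.034725500210256284 59.512837225338444 [ 0.24564905 -0.12449132  5.45015847] 5.15
[ 0.3944 -0.3074]
[ 0.474 -0.299]
[ 0.5536 -0.2906]
2 rows: [[[0.0,0.0,-5.0],np.float64(0.0),0.2],[[0.0,0.0,-5.0],np.float64(0.0),0.2]]
8 rows: [[[-5.18,-1.1,-0.0],np.float64(-0.0),0.2],[[-5.18,-1.1,-0.0],np.float64(-0.0),0.2],[[-5.18,-1.1,-0.0],np.float64(-0.0),0.2],[[-5.18,-1.1,-0.0],np.float64(-0.0),0.2],[[-5.18,-1.1,-0.0],np.float64(-0.0),0.2],[[-5.18,-1.1,-0.0],np.float64(-0.0),0.2],[[-5.18,-1.1,-0.0],np.float64(-0.0),0.2],[[-5.18,-1.1,-0.0],np.float64(-0.0),0.2]]
2 rows: [[[0.0,0.0,4.7],np.float64(-0.0),0.2],[[0.0,0.0,4.7],np.float64(-0.0),0.2]]
```

Call:
{"name": "apply_moves", "arguments": {
  "deltas": [
    [[0,0,-5],0,0.2],
    [[0,0,-5],0,0.2],
    [[-4.0,-0.8,0],0,0.2],
    [[-5.2,-1.1,0],0,0.2],
    [[-5.2,-1.1,0],0,0.2],
    [[-5.2,-1.1,0],0,0.2],
    [[-5.2,-1.1,0],0,0.2],
    [[-5.2,-1.1,0],0,0.2]
  ]
}}

```text
time: 6.15
tool_pos: [0.4128, -0.1938, 0.1143]
orientation: [0.001, 0.688, 0.725, 0.0]
contact_force: [1.2, -0.1, -0.7]
width: 0.0351
gripper_force: 60.2
```

Call:
{"name": "apply_moves", "arguments": {
  "deltas": [
    [[-5.2,-1.1,0],0,0.2],
    [[-4.2,-1.0,0],0,0.2],
    [[-2.0,-0.4,0],0,0.2],
    [[0,0,0],0,0.2],
    [[0,0,4],0,0.2],
    [[0,0,4],0,0.2],
    [[0,0,1],0,0.2],
    [[0,0,0],0,0.2]
  ]
}}

```text
time: 7.15
tool_pos: [0.3942, -0.3061, 0.0236]
orientation: [-0.0, 0.688, 0.726, 0.0]
contact_force: [-0.1, 0.1, -0.3]
width: 0.0349
gripper_force: 60.2
```

```bash
python3 - <<'E'
from h import *
p,a,s=pose(); print(p.round(4),a,s['width'],s['gripper_force'],s['contact_force'],s['time'])
E
```

```text
[ 0.3942 -0.3061  0.0236] 3.0852048692780887 0.034947373355744105 60.190458333527204 [-0.11186368  0.06357097 -0.33135973] 7.15
```

Call:
{"name": "apply_moves", "arguments": {
  "deltas": [
    [[0,0,0.5],0,0.2],
    [[0,0,0.1],0,0.2],
    [[0,0,0],0,0.65],
    [[0,0,0],0,0.65],
    [[0,0,0],0,0.65],
    [[0,0,-1],0,0.65],
    [[0,0,-4],0,0.65],
    [[0,0,-5],0,0.5]
  ]
}}

```text
time: 8.15
tool_pos: [0.3932, -0.3067, 0.1183]
orientation: [-0.001, 0.688, 0.725, -0.0]
contact_force: [0.4, -0.6, -0.3]
width: 0.0433
gripper_force: 0.0
```

Call:
{"name": "apply_moves", "arguments": {
  "deltas": [
    [[4.7,1.23,0],0,0.5],
    [[5,1.3,0],0,0.5],
    [[5,1.3,0],0,0.5],
    [[5,1.3,0],0,0.5],
    [[5,1.3,0],0,0.5],
    [[5,1.3,0],0,0.5],
    [[4,1.3,0],0,0.5],
    [[0,0,0],0,0.5]
  ]
}}

```text
time: 9.15
tool_pos: [0.4676, 0.0387, 0.1179]
orientation: [-0.0, 0.686, 0.728, 0.002]
contact_force: [-0.9, -0.4, 0.3]
width: 0.0425
gripper_force: 0.0
```

```bash
python3 - <<'E'
from h import *
p,a,s=pose(); print(p.round(4),a,s['width'],s['contact_force'],s['time'])
pic,D=vision.snapshot('top'); c=vision.calibration('top')
for r in spotter.cut_out('top','frit_jar'): 
    P=cloud(c,D,r['region']); print(r['conf'],np.median(P,0).round(4))
plan([.466,.0355,.029],0,.5)
E
```

```text
[0.4676 0.0387 0.1179] 3.417453427376184 0.04245991376189553 [-0.86493852 -0.37122664  0.32420161] 9.15
0.84 [ 0.3949 -0.3012  0.0498]
2 rows: [[[0.08,-0.0,4.43],np.float64(1.5),0.5],[[0.08,-0.0,4.43],np.float64(1.5),0.5]]
```

Call:
{"name": "apply_moves", "arguments": {
  "deltas": [
    [[-0.3,-0.1,4],0,0.5],
    [[0,0,4],0,0.5],
    [[0,0,0.9],0,0.5],
    [[0,0,0],0,0.5],
    [[0,0,0],0,0],
    [[0,0,0],0,0],
    [[0,0,0],0,0],
    [[0,0,0],0,0]
  ]
}}

```text
time: 10.25
tool_pos: [0.4663, 0.0309, 0.0297]
orientation: [0.001, 0.688, 0.725, 0.001]
contact_force: [-0.9, -0.2, 6.5]
width: 0.0125
gripper_force: 58.5
```

```bash
python3 - <<'E'
from h import *
p,a,s=pose(); print(p.round(4),a,s['width'],s['gripper_force'],s['contact_force'],s['time'])
e=plan([.474,-.299,p[2]],a,.0)
E
```

```text
[0.4663 0.0309 0.0297] 2.979713276698733 0.012470569803761359 58.45266044139862 [-0.89478036 -0.20995414  6.54417328] 10.25
7 rows: [[[-4.71,-0.14,-0.0],np.float64(0.0),0.0],[[-4.71,-0.14,-0.0],np.float64(0.0),0.0],[[-4.71,-0.14,-0.0],np.float64(0.0),0.0],[[-4.71,-0.14,-0.0],np.float64(0.0),0.0],[[-4.71,-0.14,-0.0],np.float64(0.0),0.0],[[-4.71,-0.14,-0.0],np.float64(0.0),0.0],[[-4.71,-0.14,-0.0],np.float64(0.0),0.0]]
```

Call:
{"name": "apply_moves", "arguments": {
  "deltas": [
    [[0,0,-4],0,0],
    [[0,0,-5],0,0],
    [[-4,0,0],0,0],
    [[-5,-0.2,0],0,0],
    [[-5,-0.2,0],0,0],
    [[-5,-0.2,0],0,0],
    [[-5,-0.2,0],0,0],
    [[-5,-0.2,0],0,0]
  ]
}}

```text
time: 11.25
tool_pos: [0.4705, -0.2607, 0.1191]
orientation: [0.0, 0.688, 0.725, 0.0]
contact_force: [0.6, 0.5, -1.5]
width: 0.0127
gripper_force: 58.8
```

Call:
{"name": "apply_moves", "arguments": {
  "deltas": [
    [[-3,0,0],0,0],
    [[-1,0,0],0,0],
    [[0,0,0],0,0],
    [[0,0,4],0,0],
    [[0,0,3],0,0],
    [[0,0,1],0,0],
    [[0,0,0.4],0,0],
    [[0,0,0],0,0]
  ]
}}

```text
time: 12.25
tool_pos: [0.4735, -0.2987, 0.035]
orientation: [0.0, 0.688, 0.726, 0.0]
contact_force: [-0.5, -0.1, -0.7]
width: 0.0126
gripper_force: 58.8
```

Call:
{"name": "apply_moves", "arguments": {
  "deltas": [
    [[0,0,0.2],0,0],
    [[0,0,0],0,0.5],
    [[0,0,0],0,0.5],
    [[0,0,0],0,0.5],
    [[0,0,-1],0,0.5],
    [[0,0,-4],0,0.5],
    [[0,0,-4],0,0.5],
    [[0,0,-1],0,0.85]
  ]
}}

```text
time: 13.25
tool_pos: [0.4742, -0.2998, 0.1353]
orientation: [0.002, 0.688, 0.725, 0.001]
contact_force: [0.5, -0.7, -0.3]
width: 0.0593
gripper_force: 0.0
```

Call:
{"name": "apply_moves", "arguments": {
  "deltas": [
    [[4,0.1,0],0,0.85],
    [[5,0.1,0],0,0.85],
    [[5,0.1,0],0,0.85],
    [[5,0.1,0],0,0.85],
    [[5,0.2,0],0,0.85],
    [[2,0.1,0],0,0.85],
    [[0,0,0],0,0.85],
    [[0,0,0],0,0.85]
  ]
}}

```text
time: 14.25
tool_pos: [0.466, -0.0404, 0.1322]
orientation: [0.0, 0.689, 0.725, -0.0]
contact_force: [0.6, -0.7, 0.5]
width: 0.0727
gripper_force: 0.0
```

```bash
python3 - <<'E'
from h import *
p,a,s=pose(); print(p.round(4),a,s['width'],s['contact_force'],s['time'])
pic,D=vision.snapshot('top'); c=vision.calibration('top'); save(cv2.resize(pic[200:350,180:500],None,fx=2.5,fy=2.5,interpolation=cv2.INTER_CUBIC),'t2.png')
plan([.467,-.0385,.003],a,.85)
E
```

```text
[ 0.466  -0.0404  0.1322] 2.8966357555266407 0.07267062707816119 [ 0.64099899 -0.73733379  0.52440993] 14.25
3 rows: [[[0.07,0.04,4.31],np.float64(-0.0),0.85],[[0.07,0.04,4.31],np.float64(-0.0),0.85],[[0.07,0.04,4.31],np.float64(-0.0),0.85]]
```

View pics/t2.png

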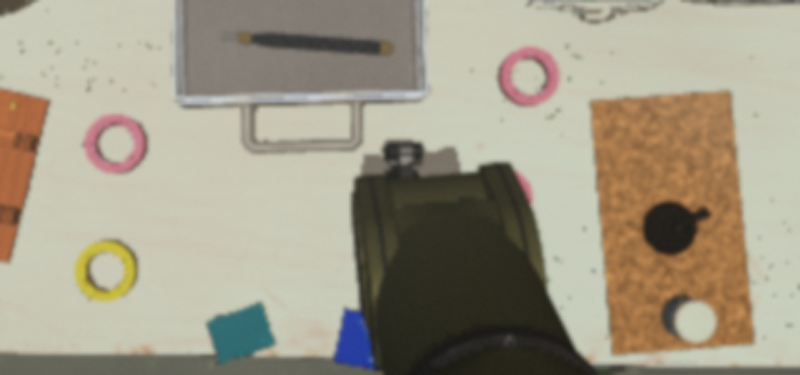

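The view shows the stand at (670,228) and the jar at (690,320), both upright and well inside the mat. The roll is next.

Call:
{"name": "apply_moves", "arguments": {
  "deltas": [
    [[0.1,0.1,5],0,0.85],
    [[0.1,0,5],0,0.85],
    [[0,0,2.2],0,0.85],
    [[0,0,0.7],0,0.85],
    [[0,0,0],0,0.85],
    [[0,0,0],0,0.4],
    [[0,0,0],0,0.4],
    [[0,0,0],0,0.4]
  ]
}}

```text
time: 15.3
tool_pos: [0.4683, -0.0374, 0.0053]
orientation: [0.0, 0.689, 0.725, 0.0]
contact_force: [-0.1, -0.4, 7.4]
width: 0.0502
gripper_force: 61.2
```

Call:
{"name": "apply_moves", "arguments": {
  "deltas": [
    [[0,0,0],0,0.4]
  ]
}}

```text
time: 15.42
tool_pos: [0.4684, -0.0374, 0.0053]
orientation: [0.0, 0.689, 0.725, 0.0]
contact_force: [-1.0, -0.7, 7.3]
width: 0.0505
gripper_force: 61.2
```

```bash
python3 - <<'E'
from h import *
p,a,s=pose(); print(p.round(4),a,s['width'],s['gripper_force'],s['contact_force'],s['time'])
e=plan([.5536,-.2906,p[2]],a,.4)
E
```

```text
[ 0.4684 -0.0374  0.0053] 2.9677690985379694 0.050510941986600645 61.20275214314461 [-1.01595499 -0.71480326  7.30826663] 15.425
5 rows: [[[-5.15,1.44,-0.0],np.float64(-0.0),0.4],[[-5.15,1.44,-0.0],np.float64(-0.0),0.4],[[-5.15,1.44,-0.0],np.float64(-0.0),0.4],[[-5.15,1.44,-0.0],np.float64(-0.0),0.4],[[-5.15,1.44,-0.0],np.float64(-0.0),0.4]]
```

Call:
{"name": "apply_moves", "arguments": {
  "deltas": [
    [[0,0,-2],0,0.4],
    [[0,0,-4],0,0.4],
    [[0,0,-4],0,0.4],
    [[-4,1.2,0],0,0.4],
    [[-5.2,1.6,0],0,0.4],
    [[-5.2,1.6,0],0,0.4],
    [[-5.2,1.6,0],0,0.4],
    [[-4.2,1.2,0],0,0.4]
  ]
}}

```text
time: 16.42
tool_pos: [0.5525, -0.2739, 0.1048]
orientation: [0.001, 0.689, 0.725, -0.0]
contact_force: [0.8, 0.2, -0.5]
width: 0.05
gripper_force: 62.8
```

Call:
{"name": "apply_moves", "arguments": {
  "deltas": [
    [[-2,0.6,0],0,0.4],
    [[0,0,0],0,0.4],
    [[0,0,4],0,0.4],
    [[0,0,4],0,0.4],
    [[0,0,1],0,0.4],
    [[0,0,0],0,0.4],
    [[0,0,0.3],0,0.4],
    [[0,0,0],0,0.4]
  ]
}}

```text
time: 17.42
tool_pos: [0.5598, -0.2908, 0.0117]
orientation: [0.0, 0.688, 0.725, -0.0]
contact_force: [0.7, -0.1, -0.4]
width: 0.0502
gripper_force: 62.8
```

Call:
{"name": "apply_moves", "arguments": {
  "deltas": [
    [[0,0,0.3],0,0.4],
    [[0,0,0],0,0.85],
    [[0,0,0],0,0.85],
    [[0,0,0],0,0.85],
    [[0,0,0],0,0.85],
    [[0,0,-1],0,0.85],
    [[0,0,-4],0,0.85],
    [[0,0,-5],0,0.4]
  ]
}}

```text
time: 18.42
tool_pos: [0.5586, -0.2902, 0.1084]
orientation: [-0.001, 0.688, 0.725, -0.001]
contact_force: [-0.1, -1.1, -0.0]
width: 0.0559
gripper_force: 0.0
```

Call:
{"name": "apply_moves", "arguments": {
  "deltas": [
    [[4,0,0],0,0.4],
    [[5.2,0,0],0,0.4],
    [[5.2,0,0],0,0.4],
    [[5.2,0,0],0,0.4],
    [[5.2,0,0],0,0.4],
    [[5.2,-0.4,0],0,0.4],
    [[3,0,0],0,0.4],
    [[0,0,0],0,0.4]
  ]
}}

```text
time: 19.42
tool_pos: [0.5381, 0.0426, 0.1084]
orientation: [-0.001, 0.686, 0.727, 0.001]
contact_force: [0.1, 0.3, 0.6]
width: 0.0336
gripper_force: 0.0
```

```bash
python3 - <<'E'
from h import *
p,a,s=pose(); print(p.round(4),a,s['width'],s['contact_force'],s['time'])
pic,D=vision.snapshot('wrist'); c=vision.calibration('wrist'); save(pic,'w3.png')
P=cloud(c,D,np.ones_like(D,bool)); Q=P[(P[:,0]>.51)&(P[:,0]<.555)&(P[:,1]>-.03)&(P[:,1]<.11)&(P[:,2]>.025)&(P[:,2]<.048)]
print(len(Q),np.percentile(Q,[2,50,98],0).round(4).tolist())
pic,D=vision.snapshot('top'); c=vision.calibration('top'); save(cv2.resize(pic[200:350,380:520],None,fx=2.5,fy=2.5),'t3.png')
for q in('frit_jar','suction_stand','foil_roll'):
    for r in spotter.cut_out('top',q):
        P=cloud(c,D,r['region']); print(q,round(r['conf'],2),np.median(P,0).round(4))
E
```

```text
[0.5381 0.0426 0.1084] 3.3386053911835583 0.033642714166412846 [0.05828059 0.30064538 0.57721471] 19.425
3286 [[0.5351, -0.0133, 0.0343], [0.5417, 0.0435, 0.0376], [0.5539, 0.0865, 0.0394]]
suction_stand 0.97 [ 0.4742 -0.2903  0.0163]
foil_roll 0.84 [0.5419 0.1995 0.0178]
foil_roll 0.82 [ 0.6052 -0.1639  0.0183]
foil_roll 0.76 [ 0.5581 -0.2918  0.0217]
foil_roll 0.73 [0.4251 0.2085 0.018 ]
foil_roll 0.51 [ 0.4946 -0.1405  0.0187]
```

View pics/w3.png

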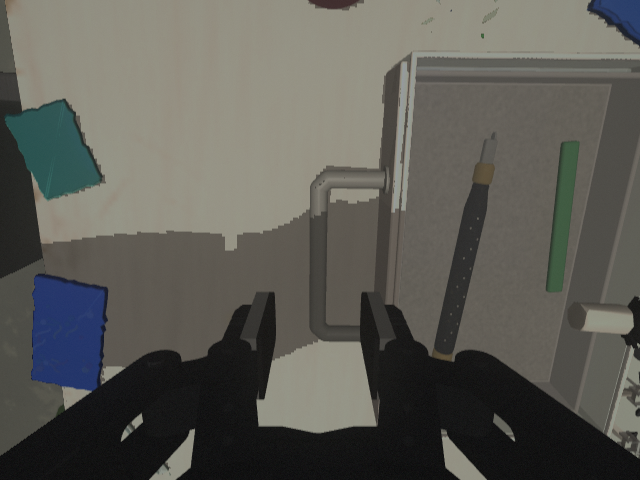

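The wrist view shows the bar at u≈318, centred between the fingertips (272 and 362), with clearance to the drawer front. I'll grip it and pull.

Call:
{"name": "apply_moves", "arguments": {
  "deltas": [
    [[-0.4,0.1,4],0,0.4],
    [[0,0,4],0,0.4],
    [[0,0,1],0,0.4],
    [[0,0,0],0,0.4],
    [[0,0,0],0,0],
    [[0,0,0],0,0],
    [[0,0,0],0,0],
    [[0,0,0],0,0]
  ]
}}

```text
time: 20.68
tool_pos: [0.5399, 0.0347, 0.0191]
orientation: [0.0, 0.689, 0.725, 0.0]
contact_force: [-1.2, -0.8, 6.7]
width: 0.0077
gripper_force: 58.6
```

Call:
{"name": "apply_moves", "arguments": {
  "deltas": [
    [[0,-1,0],0,0],
    [[0,-2,0],0,0],
    [[0,-2,0],0,0],
    [[0,-2,0],0,0],
    [[0,-2,0],0,0],
    [[0,-1,0],0,0],
    [[0,0,0],0,0],
    [[0,0,0],0,0]
  ]
}}

```text
time: 21.68
tool_pos: [0.4413, 0.03, 0.0196]
orientation: [-0.007, 0.688, 0.726, -0.007]
contact_force: [-1.5, -0.1, -36.6]
width: 0.0077
gripper_force: 59.8
```

```bash
python3 - <<'E'
from h import *
p,a,s=pose(); print(p.round(4),a,{k:np.round(s[k],2).tolist() for k in('contact_force','torque','joint_positions','joint_efforts')})
c=vision.calibration('top');pic,D=vision.snapshot('top')
P=cloud(c,D,np.ones_like(D,bool))
for y0 in(-.06,.1,.12):
    Q=P[(P[:,1]>y0)&(P[:,1]<y0+.02)&(P[:,2]>.042)&(P[:,2]<.056)&(P[:,0]>.43)&(P[:,0]<.6)]; print(y0,np.histogram(Q[:,0],bins=np.arange(.44,.601,.01))[0])
E
```

```text
[0.4413 0.03   0.0196] 3.037404459893687 {'contact_force': [-1.52, -0.07, -36.6], 'torque': [-0.06, 0.07, -0.05], 'joint_positions': [-0.15, 0.9, -0.03, 2.23, 0.55, 0.04, -0.67], 'joint_efforts': [-0.04, -63.76, 1.65, -1.02, 0.06, -0.05, 0.01]}
-0.06 [ 0  0  0  0 18  0  0  0  0  0  0  0  0  0 18 18]
0.1 [ 0  0  0 20  0  0  0  0  0  0  0  0  0 12 27 24]
0.12 [ 0  0  0 20  0  0  0  1  0  1  0  0  0 16 33 26]
```

Call:
{"name": "apply_moves", "arguments": {
  "deltas": [
    [[0,0,0],0,0.4],
    [[0,0,0],0,0.4],
    [[0,0,0],0,0.4],
    [[0,0,-3],0,0.4],
    [[0,0,-4],0,0.4],
    [[0,2,-4],0,0.5],
    [[0,4,0],0,0.5],
    [[0,1,0],0,0.5]
  ]
}}

```text
time: 22.72
tool_pos: [0.5188, 0.0336, 0.1328]
orientation: [-0.002, 0.689, 0.725, -0.002]
contact_force: [0.5, -0.6, -0.8]
width: 0.0426
gripper_force: 0.0
```

```bash
python3 - <<'E'
from h import *
p,a,s=pose(); print(p.round(4),a,s['width'],s['contact_force'],s['time'])
for n in('wrist','top','scene'):
    pic,D=vision.snapshot(n); c=vision.calibration(n)
    if n=='wrist': save(pic,'w4.png')
    for r in spotter.cut_out(n,'glass_cutter'):
        m=r['region']; v,u=np.nonzero(m); 
        if m.sum()<20: continue
        W=np.array([world(c,x,y,.0145) for x,y in zip(u,v)])[:,:2]
        (a0,b0),wh,an=cv2.minAreaRect((W*1000).astype(np.float32)); 
        print(n,round(r['conf'],2),m.sum(),'ctr',round(a0,1),round(b0,1),np.round(wh,1),round(an,1),'z',np.median(cloud(c,D,m)[:,2]).round(4))
        q=cv2.boxPoints(((a0,b0),wh,an)); print(q.round(1).tolist())
E
```

```text
[0.5188 0.0336 0.1328] 2.9071621114922577 0.04255755296830886 [ 0.53259645 -0.61936791 -0.79971175] 22.725
wrist 0.94 3692 ctr 536.7 31.5 [158.7  13.7] 87.1 z 0.0187
[[525.7999877929688, -47.400001525878906], [539.5, -48.099998474121094], [547.5999755859375, 110.4000015258789], [534.0, 111.0999984741211]]
top 0.7 184 ctr 707.4 19.9 [46.4 28.7] 13.3 z 0.0696
[[681.5, 28.5], [688.0999755859375, 0.6000000238418579], [733.2000122070312, 11.199999809265137], [726.5999755859375, 39.099998474121094]]
scene 0.82 385 ctr 534.9 34.4 [156.5  15.7] 86.9 z 0.0196
[[522.9000244140625, -43.29999923706055], [538.5999755859375, -44.099998474121094], [546.9000244140625, 112.19999694824219], [531.2999877929688, 113.0]]
```

View pics/w4.png

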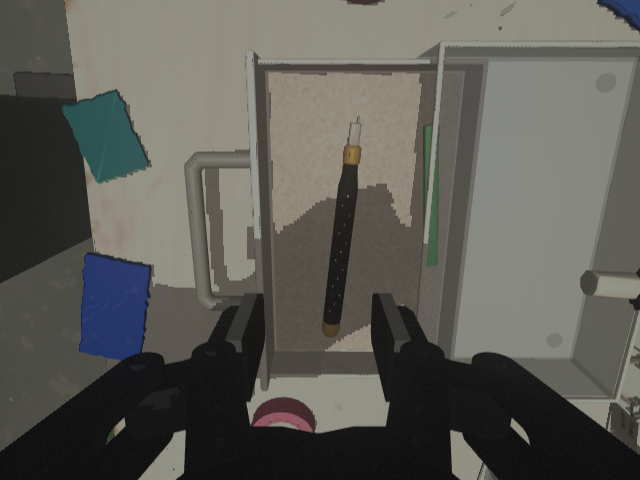

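The wrist view shows the cutter at (340,230) fully in the open, brass cap at the bottom (332,328) and head at the top (355,130). It has clear room on both sides.

Call:
{"name": "apply_moves", "arguments": {
  "deltas": [
    [[-0.9,1.7,3],5.8,0.5],
    [[0,0,2],0,0.5],
    [[0,0,0],0,0.5],
    [[0,0,0],0,0.5]
  ]
}}

```text
time: 23.52
tool_pos: [0.5322, 0.0259, 0.0817]
orientation: [-0.004, 0.724, 0.69, -0.004]
contact_force: [-0.4, 0.1, 0.4]
width: 0.0427
gripper_force: 0.0
```

Call:
{"name": "apply_moves", "arguments": {
  "deltas": [
    [[-0.2,0.4,3],0,0.5],
    [[0,0,3],0,0.5],
    [[0,0,0.8],0,0.5],
    [[0,0,0],0,0.5],
    [[0,0,0],0,0],
    [[0,0,0],0,0],
    [[0,0,0],0,0],
    [[0,0,0],0,0]
  ]
}}

```text
time: 24.52
tool_pos: [0.5364, 0.0234, 0.0145]
orientation: [-0.003, 0.724, 0.69, -0.003]
contact_force: [-0.0, -0.1, 5.5]
width: 0.0106
gripper_force: 58.9
```

```bash
python3 - <<'E'
from h import *
p,a,s=pose(); print(p.round(4),a,s['width'],s['gripper_force'],s['contact_force'],s['joint_positions'].round(2) if hasattr(s['joint_positions'],'round') else s['joint_positions'],s['time'])
E
```

```text
[0.5364 0.0234 0.0145] -2.8111443533726317 0.0106228659448755 58.93000781536102 [-0.01042355 -0.08415508  5.4662113 ] [-0.02  0.94 -0.19  1.95  0.51  0.31 -0.67] 24.525
```

```bash
python3 - <<'E'
from h import *
p,a,s=pose()
e=plan([p[0],p[1],p[2]+.12],a,0)
plan([.517,.306,e[2]],78.4,0,e,step=4)
E
```

```text
3 rows: [[[0.0,0.0,-4.0],np.float64(-0.0),0],[[0.0,0.0,-4.0],np.float64(-0.0),0],[[0.0,0.0,-4.0],np.float64(-0.0),0]]
9 rows: [[[3.13,-0.37,-0.0],np.float64(-9.0),0],[[3.15,0.13,-0.0],np.float64(-9.0),0],[[3.09,0.62,-0.0],np.float64(-9.0),0],[[2.95,1.09,-0.0],np.float64(-9.0),0],[[2.74,1.54,-0.0],np.float64(-9.0),0],[[2.47,1.95,-0.0],np.float64(-9.0),0],[[2.13,2.32,-0.0],np.float64(-9.0),0],[[1.74,2.62,-0.0],np.float64(-9.0),0],[[1.31,2.86,-0.0],np.float64(-9.0),0]]
```

Call:
{"name": "apply_moves", "arguments": {
  "deltas": [
    [[0,0,-2],0,0],
    [[0,0,-4],0,0],
    [[0,0,-4],0,0],
    [[0,0,-2],0,0],
    [[3.1,-0.4,0],-9,0],
    [[3.1,0.1,0],-9,0],
    [[3.1,0.6,0],-9,0],
    [[2.9,1.1,0],-9,0]
  ]
}}

```text
time: 25.52
tool_pos: [0.5279, 0.1487, 0.1339]
orientation: [-0.004, 0.473, 0.881, -0.003]
contact_force: [0.2, 0.1, -1.1]
width: 0.0107
gripper_force: 58.7
```

Call:
{"name": "apply_moves", "arguments": {
  "deltas": [
    [[2.7,1.5,0],-9,0],
    [[2.5,2,0],-9,0],
    [[2.1,2.3,0],-9,0],
    [[1.7,2.6,0],-9,0],
    [[1.3,2.9,0],-9,0],
    [[0,0,0],0,0],
    [[0,0,0],0,0],
    [[0,0,0],0,0]
  ]
}}

```text
time: 26.52
tool_pos: [0.5186, 0.3027, 0.1332]
orientation: [-0.005, 0.104, 0.995, -0.002]
contact_force: [0.2, -0.1, -0.9]
width: 0.0102
gripper_force: 58.8
```

```bash
python3 - <<'E'
from h import *
p,a,s=pose(); print(p.round(4),a,s['orientation'],s['width'],s['contact_force'],s['time'])
pic,D=vision.snapshot('wrist'); c=vision.calibration('wrist'); save(pic,'w5.png')
P=cloud(c,D,np.ones_like(D,bool)); np.savez('w5.npz',D=D,P=P)
for q in('tool_rest','glass_cutter'):
  for r in spotter.cut_out('wrist',q):
    Q=cloud(c,D,r['region']); print(q,round(r['conf'],2),r['region'].sum(),np.median(Q,0).round(4))
    if q=='tool_rest': Q=Q[(Q[:,2]>.001)&(Q[:,2]<.04)]
    (x,y),wh,an=cv2.minAreaRect((Q[:,:2]*1000).astype(np.float32)); print(x,y,wh,an)
c=vision.calibration('scene');pic,D=vision.snapshot('scene')
for q in('tool_rest','glass_cutter'):
  for r in spotter.cut_out('scene',q):
    Q=cloud(c,D,r['region']); print('scene',q,round(r['conf'],2),r['region'].sum(),np.median(Q,0).round(4))
    (x,y),wh,an=cv2.minAreaRect((Q[:,:2]*1000).astype(np.float32)); print(x,y,wh,an)
E
```

```text
[0.5186 0.3027 0.1332] 78.06399458628974 [-0.00530654  0.10398277  0.9945635  -0.00169179] 0.010248688346760917 [ 0.20651418 -0.06652357 -0.94692005] 26.525
tool_rest 0.82 10150 [0.4923 0.3229 0.006 ]
508.5965270996094 310.9366455078125 (60.080753326416016, 143.029296875) 78.32893371582031
glass_cutter 0.7 9966 [0.4969 0.3072 0.1384]
546.58154296875 298.6996154785156 (17.99342155456543, 243.81353759765625) 80.11132049560547
scene tool_rest 0.82 1074 [0.5219 0.3018 0.0078]
365.9833984375 184.2416229248047 (535.5447998046875, 110.43539428710938) 36.33466339111328
```

View pics/w5.png

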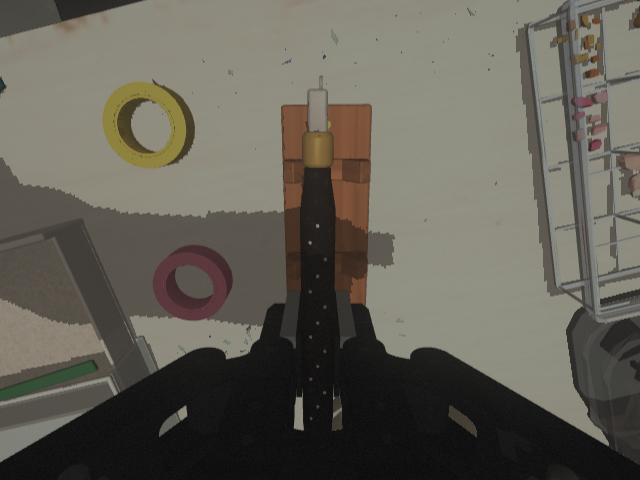

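The wrist view shows the cutter held along the rest (u≈317), with the rest's mid-line at u≈327, so I need about 6 mm sideways. The angle looks parallel.

Call:
{"name": "apply_moves", "arguments": {
  "deltas": [
    [[0.3,0.6,0],0,0],
    [[0,0,4],0,0],
    [[0,0,3],0,0],
    [[0,0,0],0,0],
    [[0,0,2],0,0],
    [[0,0,1],0,0],
    [[0,0,0],0,0],
    [[0,0,0],0,0]
  ]
}}

```text
time: 27.82
tool_pos: [0.5155, 0.3113, 0.0337]
orientation: [-0.005, 0.103, 0.995, -0.0]
contact_force: [-0.5, -1.1, -0.0]
width: 0.0104
gripper_force: 58.8
```

Call:
{"name": "apply_moves", "arguments": {
  "deltas": [
    [[0,0,0.5],0,0],
    [[0,0,0.5],0,0],
    [[0,0,0.2],0,0],
    [[0,0,0],0,0]
  ]
}}

```text
time: 28.32
tool_pos: [0.515, 0.3109, 0.0211]
orientation: [-0.006, 0.103, 0.995, -0.001]
contact_force: [0.4, 0.1, -0.4]
width: 0.0104
gripper_force: 58.8
```

Call:
{"name": "apply_moves", "arguments": {
  "deltas": [
    [[0,-0.1,0.2],0,0],
    [[0,0,0.1],0,0],
    [[0,0,0],0,0]
  ]
}}

```text
time: 28.7
tool_pos: [0.5149, 0.3099, 0.0186]
orientation: [-0.005, 0.103, 0.995, -0.001]
contact_force: [-0.9, -0.5, 1.5]
width: 0.0106
gripper_force: 59.2
```

Light contact, so I'll release, lift clear and check.

Call:
{"name": "apply_moves", "arguments": {
  "deltas": [
    [[0,0,0],0,0.4],
    [[0,0,0],0,0.4],
    [[0,0,0],0,0.4],
    [[0,0,0],0,0.4],
    [[0,0,-1],0,0.4],
    [[0,0,-4],0,0.4],
    [[0,0,-4],0,0.4],
    [[0,0,-2],0,0.4]
  ]
}}

```text
time: 29.7
tool_pos: [0.5169, 0.3109, 0.1309]
orientation: [-0.004, 0.103, 0.995, 0.0]
contact_force: [1.0, 0.9, -0.8]
width: 0.0337
gripper_force: 0.0
```

```bash
python3 - <<'E'
from h import *
p,a,s=pose(); print(p.round(4),a,s['time'])
pic,D=vision.snapshot('wrist'); c=vision.calibration('wrist'); save(pic,'w6.png')
for q in('tool_rest','glass_cutter'):
  for r in spotter.cut_out('wrist',q):
    Q=cloud(c,D,r['region'])
    Q=Q[(Q[:,2]>.001)&(Q[:,2]<.04)]
    (x,y),wh,an=cv2.minAreaRect((Q[:,:2]*1000).astype(np.float32)); print(q,round(r['conf'],2),r['region'].sum(),x,y,wh,an,np.percentile(Q[:,2],[5,50,95]).round(4))
p2=[.4413,.030,.13]
e=plan([.4413+.002,.030,p[2]],3,.4,step=4)
E
```

```text
[0.5169 0.3109 0.1309] 78.19775916037662 29.7
tool_rest 0.82 13875 514.4834594726562 310.80987548828125 (61.4457893371582, 152.6569061279297) 78.18815612792969 [0.006  0.0074 0.0273]
glass_cutter 0.64 4133 515.25732421875 310.8058166503906 (14.582603454589844, 171.90403747558594) 77.68108367919922 [0.0211 0.0249 0.0269]
glass_cutter 0.36 16232 543.0437622070312 87.83489990234375 (125.76982879638672, 119.5755386352539) 3.075853109359741 [0.0083 0.0099 0.0373]
8 rows: [[[0.18,-3.61,-0.03],np.float64(9.4),0.4],[[-0.41,-3.59,-0.03],np.float64(9.4),0.4],[[-0.99,-3.48,-0.03],np.float64(9.4),0.4],[[-1.55,-3.27,-0.03],np.float64(9.4),0.4],[[-2.06,-2.97,-0.03],np.float64(9.4),0.4],[[-2.52,-2.6,-0.03],np.float64(9.4),0.4],[[-2.91,-2.15,-0.03],np.float64(9.4),0.4],[[-3.22,-1.65,-0.03],np.float64(9.4),0.4]]
```

View pics/w6.png

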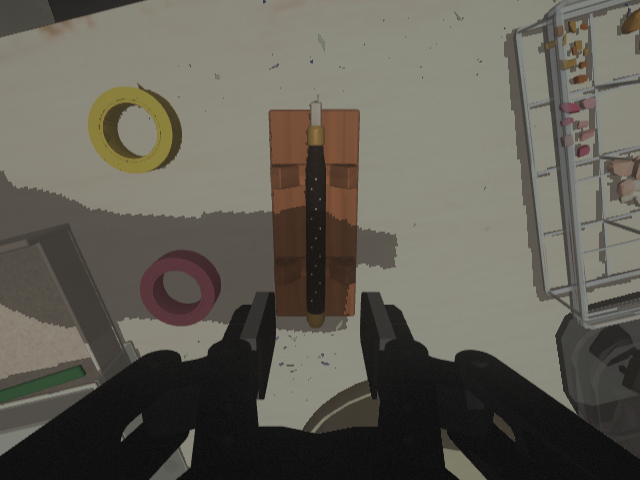

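The wrist view shows the cutter in both notches, centred: it spans v 101–326 and the rest spans 110–316, both with middle near 213. To shut the drawer, I'll put the closed fingers between bar and front, turned so their 22 mm width fits the gap, and push on the drawer front.

```bash
python3 - <<'E'
from h import *
e=plan([.4625,.031,.13],93,0,step=5)
E
```

```text
6 rows: [[[-0.07,-4.74,-0.02],np.float64(-2.5),0],[[0.13,-4.73,-0.02],np.float64(-2.5),0],[[0.34,-4.72,-0.02],np.float64(-2.5),0],[[0.54,-4.71,-0.02],np.float64(-2.5),0],[[0.74,-4.68,-0.02],np.float64(-2.5),0],[[0.94,-4.64,-0.02],np.float64(-2.5),0]]
```

Call:
{"name": "apply_moves", "arguments": {
  "deltas": [
    [[-0.1,-4.7,0],-2.5,0],
    [[0.1,-4.7,0],-2.5,0],
    [[0.3,-4.7,0],-2.5,0],
    [[0.5,-4.7,0],-2.5,0],
    [[0.7,-4.7,0],-2.5,0],
    [[0.9,-4.6,0],-2.5,0],
    [[0,0,0],0,0],
    [[0,0,0],0,0]
  ]
}}

```text
time: 30.85
tool_pos: [0.4646, 0.0324, 0.1282]
orientation: [-0.006, -0.028, 1.0, 0.0]
contact_force: [-0.3, 0.1, -0.5]
width: 0.0004
gripper_force: 0.0
```

```bash
python3 - <<'E'
from h import *
p,a,s=pose(); print(p.round(4),a,s['orientation'],s['joint_positions'],s['time'],s['width'])
c=vision.calibration('wrist');pic,D=vision.snapshot('wrist');save(pic,'w7.png')
P=cloud(c,D,np.ones_like(D,bool))
Q=P[(P[:,1]>-.01)&(P[:,1]<.12)&(P[:,2]>.025)&(P[:,2]<.045)&(P[:,0]>.41)&(P[:,0]<.466)]; print('bar',len(Q),np.percentile(Q,[2,50,98],0).round(4).tolist())
Q=P[(P[:,1]>.0)&(P[:,1]<.12)&(P[:,2]>.044)&(P[:,2]<.056)&(P[:,0]>.45)&(P[:,0]<.52)]; print('front',len(Q),np.percentile(Q,[2,50,98],0).round(4).tolist())
E
```

```text
[0.4646 0.0324 0.1282] 93.18511977106893 [-6.31958650e-03 -2.77953582e-02  9.99593546e-01  4.72252322e-04] [ 0.28418919  0.76816493 -0.74257249  2.10207925  0.89659012  0.63914123
  0.5332745 ] 30.85 0.000392819806324416
bar 2978 [[0.4379, -0.0091, 0.0339], [0.444, 0.0452, 0.0378], [0.4637, 0.0845, 0.0396]]
front 2009 [[0.4781, 0.0023, 0.0444], [0.4822, 0.0598, 0.0493], [0.487, 0.1176, 0.0508]]
```

View pics/w7.png

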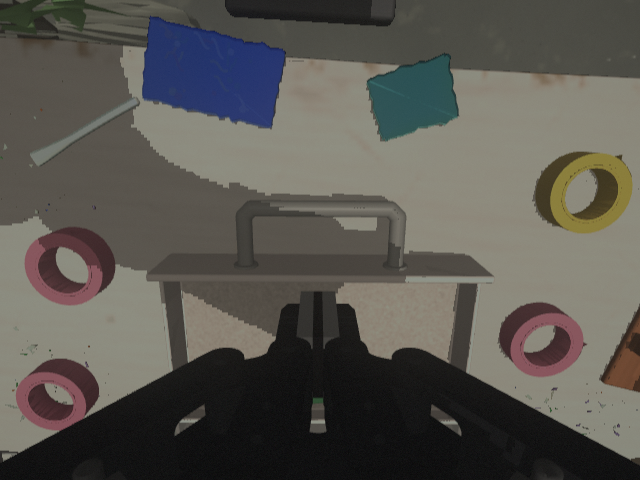

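The view shows the bar (v≈208) and the drawer front (v≈265) with the handle legs at u 245 and 397. The fingers at u≈318 are in the middle between the legs.

Call:
{"name": "apply_moves", "arguments": {
  "deltas": [
    [[0.1,0,4],0,0],
    [[0,0,3],0,0],
    [[0,0,0],0,0],
    [[0,0,1],0,0]
  ]
}}

```text
time: 31.4
tool_pos: [0.4639, 0.0334, 0.0498]
orientation: [-0.005, -0.029, 1.0, 0.001]
contact_force: [-0.2, -1.4, -0.3]
width: 0.0004
gripper_force: 0.0
```

Call:
{"name": "apply_moves", "arguments": {
  "deltas": [
    [[0,0,1],0,0],
    [[0,0,0.8],0,0],
    [[0,0,0],0,0]
  ]
}}

```text
time: 31.78
tool_pos: [0.4631, 0.0323, 0.0312]
orientation: [-0.005, -0.028, 1.0, 0.0]
contact_force: [0.2, 0.9, 0.6]
width: 0.0001
gripper_force: 0.0
```

Call:
{"name": "apply_moves", "arguments": {
  "deltas": [
    [[-1,0,0],0,0],
    [[-2,0,0],0,0],
    [[-2,0,0],0,0],
    [[-2,0,0],0,0],
    [[-2,0,0],0,0],
    [[-1,0,0],0,0],
    [[0,0,0],0,0]
  ]
}}

```text
time: 32.65
tool_pos: [0.5633, 0.0377, 0.0301]
orientation: [-0.005, -0.028, 1.0, 0.0]
contact_force: [0.3, 0.4, 1.1]
width: -0.0003
gripper_force: 0.0
```

Call:
{"name": "apply_moves", "arguments": {
  "deltas": [
    [[-0.3,0,0],0,0],
    [[-0.2,0,0],0,0],
    [[0,0,0],0,0]
  ]
}}

```text
time: 33.02
tool_pos: [0.5672, 0.0378, 0.0298]
orientation: [-0.006, -0.028, 1.0, -0.0]
contact_force: [-1.7, 0.2, 1.6]
width: 0.0002
gripper_force: 0.7
```

Call:
{"name": "apply_moves", "arguments": {
  "deltas": [
    [[-0.3,0,0],0,0],
    [[-0.2,0,0],0,0],
    [[0,0,0],0,0]
  ]
}}

```text
time: 33.4
tool_pos: [0.5673, 0.0376, 0.0294]
orientation: [-0.01, -0.029, 1.0, -0.001]
contact_force: [-11.6, -0.0, 9.0]
width: -0.0002
gripper_force: 6.0
```

```bash
python3 - <<'E'
from h import *
p,a,s=pose(); print(p.round(4),s['contact_force'])
for n in ('top','scene'):
    pic,D=vision.snapshot(n); c=vision.calibration(n)
    P=cloud(c,D,np.ones_like(D,bool))
    Q=P[(P[:,1]>-.03)&(P[:,1]<.11)&(P[:,2]>.025)&(P[:,2]<.044)&(P[:,0]>.51)&(P[:,0]<.558)]; print('bar',len(Q),np.percentile(Q,[2,50,98],0).round(4).tolist())
E
```

```text
[0.5673 0.0376 0.0294] [-1.16164527e+01 -1.00293313e-02  9.04611836e+00]
bar 103 [[0.5332, 0.0528, 0.0335], [0.5397, 0.0767, 0.0377], [0.5548, 0.0903, 0.043]]
bar 283 [[0.5324, -0.0111, 0.0331], [0.5388, 0.0396, 0.0386], [0.5573, 0.0904, 0.0431]]
```

The drawer has hit its stop at 11.6 N, so it is shut. I'll back off and go for the jar.

Call:
{"name": "apply_moves", "arguments": {
  "deltas": [
    [[0.9,0,0],0,0],
    [[0,0,0],0,0],
    [[0,0,-4],0,0],
    [[0,0,-5],0,0],
    [[0,0,0],0,0.65]
  ]
}}

```text
time: 34.12
tool_pos: [0.5683, 0.0387, 0.1236]
orientation: [-0.001, -0.028, 1.0, 0.001]
contact_force: [-0.1, 0.0, -0.2]
width: 0.0167
gripper_force: 0.0
```

```bash
python3 - <<'E'
from h import *
p,a,s=pose(); print(p.round(4),a,s['orientation'],s['contact_force'])
e=plan([.394,-.3065,.125],3,.65,step=4.2)
E
```

```text
[0.5683 0.0387 0.1236] 93.15376576117364 [-0.00121783 -0.02751954  0.99962001  0.00101699] [-0.08961774  0.04032505 -0.15973   ]
10 rows: [[[1.93,-3.35,-0.01],np.float64(-9.0),0.65],[[2.43,-3.01,-0.01],np.float64(-9.0),0.65],[[2.87,-2.59,-0.01],np.float64(-9.0),0.65],[[3.24,-2.11,-0.01],np.float64(-9.0),0.65],[[3.53,-1.58,-0.01],np.float64(-9.0),0.65],[[3.73,-1.01,-0.01],np.float64(-9.0),0.65],[[3.84,-0.41,-0.01],np.float64(-9.0),0.65],[[3.86,0.19,-0.01],np.float64(-9.0),0.65],[[3.79,0.79,-0.01],np.float64(-9.0),0.65],[[3.62,1.37,-0.01],np.float64(-9.0),0.65]]
```

```bash
python3 - <<'E'
from h import *
e=plan([.394,-.3065,.125],3.1,.65,start=[.5683,.0387,.1236,93.05],step=4.2)
E
```

```text
10 rows: [[[1.92,-3.35,-0.01],9.0,0.65],[[1.38,-3.61,-0.01],9.0,0.65],[[0.79,-3.78,-0.01],9.0,0.65],[[0.19,-3.86,-0.01],9.0,0.65],[[-0.41,-3.84,-0.01],9.0,0.65],[[-1.01,-3.73,-0.01],9.0,0.65],[[-1.58,-3.53,-0.01],9.0,0.65],[[-2.11,-3.24,-0.01],9.0,0.65],[[-2.59,-2.87,-0.01],9.0,0.65],[[-3.01,-2.43,-0.01],9.0,0.65]]
```

Call:
{"name": "apply_moves", "arguments": {
  "deltas": [
    [[1.9,-3.3,0],9,0.65],
    [[1.4,-3.6,0],9,0.65],
    [[0.8,-3.8,0],9,0.65],
    [[0.2,-3.9,0],9,0.65],
    [[-0.4,-3.8,0],9,0.65],
    [[-1,-3.7,0],9,0.65],
    [[-1.6,-3.5,0],9,0.65],
    [[-2.1,-3.2,0],9,0.65]
  ]
}}

```text
time: 35.12
tool_pos: [0.4263, -0.2391, 0.1211]
orientation: [-0.004, 0.567, 0.824, -0.003]
contact_force: [0.8, 0.3, 0.6]
width: 0.0555
gripper_force: 0.0
```

Call:
{"name": "apply_moves", "arguments": {
  "deltas": [
    [[-2.6,-2.9,0],9,0.65],
    [[-3,-2.4,0],9,0.65],
    [[0,0,0],0,0.65],
    [[0,0,0],0,0.65],
    [[0,0,0],0,0.65]
  ]
}}

```text
time: 35.75
tool_pos: [0.3927, -0.3055, 0.1218]
orientation: [-0.004, 0.686, 0.728, -0.003]
contact_force: [-0.3, -0.1, -0.7]
width: 0.0556
gripper_force: 0.0
```

```bash
python3 - <<'E'
from h import *
p,a,s=pose(); print(p.round(4),a,s['orientation'],s['time'])
e=plan([.394,-.3065,.0178],3,.65)
pic,D=vision.snapshot('wrist'); c=vision.calibration('wrist')
for q in('frit_jar','suction_stand','foil_roll'):
    for r in spotter.cut_out('wrist',q):
        P=cloud(c,D,r['region']); P=P[np.abs(P[:,2]-np.percentile(P[:,2],90))<.01]
        print(q,round(r['conf'],2),((np.percentile(P,2,0)+np.percentile(P,98,0))/2).round(4))
E
```

```text
[ 0.3927 -0.3055  0.1218] 3.3728447560223573 [-0.00395492  0.68598306  0.72759835 -0.00349953] 35.75
2 rows: [[[-0.05,0.06,5.2],np.float64(0.2),0.65],[[-0.05,0.06,5.2],np.float64(0.2),0.65]]
frit_jar 0.58 [ 0.3957 -0.3042  0.0481]
suction_stand 0.79 [ 0.4742 -0.2941  0.0536]
foil_roll 0.75 [ 0.5603 -0.292   0.0174]
foil_roll 0.63 [ 0.4989 -0.1648  0.0145]
```

Call:
{"name": "apply_moves", "arguments": {
  "deltas": [
    [[-0.1,0.1,4],0,0.65],
    [[0,0,4],0,0.65],
    [[0,0,2.4],0,0.65],
    [[0,0,0],0,0.65],
    [[0,0,0],0,0.2],
    [[0,0,0],0,0.2],
    [[0,0,0],0,0.2],
    [[0,0,0],0,0.2]
  ]
}}

```text
time: 36.95
tool_pos: [0.3923, -0.3081, 0.019]
orientation: [-0.003, 0.687, 0.727, -0.004]
contact_force: [-0.5, 0.7, 7.7]
width: 0.0346
gripper_force: 60.5
```

```bash
python3 - <<'E'
from h import *
p,a,s=pose(); print(p.round(4),a,s['width'],s['gripper_force'],s['contact_force'])
e=plan([.4608,.1112,p[2]],3,.2)
E
```

```text
[ 0.3923 -0.3081  0.019 ] 3.189142703789356 0.0345886804584832 60.50582766752143 [-0.50551497  0.6553863   7.67399495]
8 rows: [[[5.19,1.15,-0.0],np.float64(0.0),0.2],[[5.19,1.14,-0.0],np.float64(0.0),0.2],[[5.19,1.14,-0.0],np.float64(0.0),0.2],[[5.19,1.14,-0.0],np.float64(0.0),0.2],[[5.19,1.14,-0.0],np.float64(0.0),0.2],[[5.19,1.14,-0.0],np.float64(0.0),0.2],[[5.19,1.13,-0.0],np.float64(0.0),0.2],[[5.19,1.13,-0.0],np.float64(0.0),0.2]]
```

Call:
{"name": "apply_moves", "arguments": {
  "deltas": [
    [[0,0,-4],0,0.2],
    [[0,0,-6],0,0.2],
    [[4,0.9,0],0,0.2],
    [[5.2,1.1,0],0,0.2],
    [[5.2,1.1,0],0,0.2],
    [[5.2,1.1,0],0,0.2],
    [[5.2,1.2,0],0,0.2],
    [[5.2,1.2,0],0,0.2]
  ]
}}

```text
time: 37.95
tool_pos: [0.4422, -0.003, 0.1176]
orientation: [-0.004, 0.687, 0.726, -0.004]
contact_force: [0.6, -0.5, -0.5]
width: 0.0351
gripper_force: 60.2
```

Call:
{"name": "apply_moves", "arguments": {
  "deltas": [
    [[5.2,1.1,0],0,0.2],
    [[4.2,0.9,0],0,0.2],
    [[2.1,0.5,0],0,0.2],
    [[0,0,3],0,0.2],
    [[0,0,4],0,0.2],
    [[0,0,2],0,0.2],
    [[0,0,0],0,0.2],
    [[0,0,0],0,0.2]
  ]
}}

```text
time: 38.95
tool_pos: [0.4599, 0.1117, 0.0278]
orientation: [-0.004, 0.687, 0.726, -0.004]
contact_force: [0.6, 0.1, -0.9]
width: 0.0352
gripper_force: 60.2
```

Call:
{"name": "apply_moves", "arguments": {
  "deltas": [
    [[0,0.1,0.7],0,0.2],
    [[0,0,0.4],0,0.2],
    [[0,0,0],0,0.2]
  ]
}}

```text
time: 39.33
tool_pos: [0.4606, 0.1118, 0.0161]
orientation: [-0.004, 0.687, 0.727, -0.004]
contact_force: [0.9, 0.2, 0.1]
width: 0.0352
gripper_force: 60.3
```

Call:
{"name": "apply_moves", "arguments": {
  "deltas": [
    [[0,0,0],0,0.65],
    [[0,0,0],0,0.65],
    [[0,0,0],0,0.65],
    [[0,0,-1],0,0.65],
    [[0,0,-5],0,0.65],
    [[0,0,-5],0,0.5],
    [[-4.4,-0.1,0],0,0.5],
    [[-5.2,-0.1,0],0,0.5]
  ]
}}

```text
time: 40.33
tool_pos: [0.4657, 0.0156, 0.1275]
orientation: [-0.003, 0.686, 0.727, -0.003]
contact_force: [0.6, -0.5, -0.6]
width: 0.0426
gripper_force: 0.0
```

Call:
{"name": "apply_moves", "arguments": {
  "deltas": [
    [[-5.2,-0.2,0],0,0.5],
    [[-5.2,-0.1,0],0,0.5],
    [[-5.2,-0.1,0],0,0.5],
    [[-5.2,-0.2,0],0,0.5],
    [[-5.2,-0.1,0],0,0.5],
    [[-4.2,-0.1,0],0,0.5],
    [[-1.2,0,0],0,0.5],
    [[0,0,0],0,0.5]
  ]
}}

```text
time: 41.32
tool_pos: [0.4742, -0.2983, 0.1263]
orientation: [-0.004, 0.688, 0.726, -0.004]
contact_force: [-0.3, 0.8, -0.4]
width: 0.0422
gripper_force: 0.0
```

Call:
{"name": "apply_moves", "arguments": {
  "deltas": [
    [[0,0,0],0,0.5],
    [[0,0,0],0,0.5]
  ]
}}

```text
time: 41.58
tool_pos: [0.4748, -0.2963, 0.1262]
orientation: [-0.004, 0.686, 0.728, -0.004]
contact_force: [0.4, -0.1, 0.0]
width: 0.043
gripper_force: 0.0
```

Down onto the post (z target about 0.033).

Call:
{"name": "apply_moves", "arguments": {
  "deltas": [
    [[-0.1,-0.1,4],0,0.5],
    [[0,0,4],0,0.5],
    [[0,0,1.3],0,0.5],
    [[0,0,0],0,0.5],
    [[0,0,0],0,0],
    [[0,0,0],0,0],
    [[0,0,0],0,0],
    [[0,0,0],0,0]
  ]
}}

```text
time: 42.58
tool_pos: [0.4735, -0.2996, 0.0346]
orientation: [-0.003, 0.687, 0.727, -0.004]
contact_force: [-0.0, 0.1, 6.4]
width: 0.0127
gripper_force: 58.5
```

```bash
python3 - <<'E'
from h import *
p,a,s=pose(); print(p.round(4),a,s['width'],s['gripper_force'],s['contact_force'])
e=plan([.4663,.0309,p[2]],3,0)
pic,D=vision.snapshot('top'); c=vision.calibration('top')
for r in spotter.cut_out('top','frit_jar'):
    P=cloud(c,D,r['region']); print(round(r['conf'],2),np.median(P,0).round(4))
E
```

```text
[ 0.4735 -0.2996  0.0346] 3.1934453064428143 0.012696879703877171 58.511043190956116 [-0.03045126  0.13069586  6.35757101]
7 rows: [[[4.72,0.16,-0.0],np.float64(0.0),0],[[4.72,0.16,-0.0],np.float64(0.0),0],[[4.72,0.16,-0.0],np.float64(0.0),0],[[4.72,0.15,-0.0],np.float64(0.0),0],[[4.72,0.15,-0.0],np.float64(0.0),0],[[4.72,0.15,-0.0],np.float64(0.0),0],[[4.72,0.15,-0.0],np.float64(0.0),0]]
0.7 [0.4592 0.1127 0.0479]
0.32 [ 0.5603 -0.2914  0.0212]
0.29 [0.5086 0.3084 0.0234]
```

Call:
{"name": "apply_moves", "arguments": {
  "deltas": [
    [[0,0,-4],0,0],
    [[0,0,-5],0,0],
    [[4,0.1,0],0,0],
    [[5,0.2,0],0,0],
    [[5,0.2,0],0,0],
    [[5,0.2,0],0,0],
    [[5,0.1,0],0,0],
    [[5,0.2,0],0,0]
  ]
}}

```text
time: 43.68
tool_pos: [0.4674, -0.0076, 0.1235]
orientation: [-0.004, 0.687, 0.726, -0.004]
contact_force: [0.7, 0.3, -0.8]
width: 0.0126
gripper_force: 58.8
```

Call:
{"name": "apply_moves", "arguments": {
  "deltas": [
    [[3,0.1,0],0,0],
    [[1,0,0],0,0],
    [[0,0,0],0,0],
    [[0,0,4],0,0],
    [[0,0,3],0,0],
    [[0,0,1],0,0],
    [[0,0,0],0,0],
    [[0,0,0],0,0]
  ]
}}

```text
time: 44.68
tool_pos: [0.4658, 0.0304, 0.0438]
orientation: [-0.003, 0.687, 0.726, -0.003]
contact_force: [0.5, 0.0, -1.4]
width: 0.0124
gripper_force: 58.8
```

Call:
{"name": "apply_moves", "arguments": {
  "deltas": [
    [[0.1,0.1,0.7],0,0],
    [[0,0,0.4],0,0],
    [[0,0,0.1],0,0],
    [[0,0,0],0,0]
  ]
}}

```text
time: 45.18
tool_pos: [0.4662, 0.0322, 0.0316]
orientation: [-0.004, 0.687, 0.727, -0.004]
contact_force: [-0.5, 0.2, 6.4]
width: 0.0128
gripper_force: 59.8
```

Call:
{"name": "apply_moves", "arguments": {
  "deltas": [
    [[0,0,0],0,0.5],
    [[0,0,0],0,0.5],
    [[0,0,0],0,0.5],
    [[0,0,-1],0,0.5],
    [[0,0,-4],0,0.5],
    [[0,0,-5],0,0.5],
    [[-4.4,1.0,0],0,0.85],
    [[-5.2,1.2,0],0,0.85]
  ]
}}

```text
time: 46.18
tool_pos: [0.4952, -0.0628, 0.1324]
orientation: [-0.003, 0.686, 0.728, -0.003]
contact_force: [1.2, 0.2, 0.1]
width: 0.0725
gripper_force: 0.0
```

Call:
{"name": "apply_moves", "arguments": {
  "deltas": [
    [[-5.2,1.2,0],0,0.85],
    [[-5.2,1.2,0],0,0.85],
    [[-5.2,1.2,0],0,0.85],
    [[-4.2,1,0],0,0.85],
    [[-3.4,0.7,0],0,0.85],
    [[0,0,0],0,0.85],
    [[0,0,0],0,0.85],
    [[0,0,0],0,0.85]
  ]
}}

```text
time: 47.18
tool_pos: [0.5602, -0.2895, 0.1304]
orientation: [-0.004, 0.686, 0.727, -0.004]
contact_force: [-0.0, -0.3, 0.7]
width: 0.0723
gripper_force: 0.0
```

Call:
{"name": "apply_moves", "arguments": {
  "deltas": [
    [[-0.1,0,5],0,0.85],
    [[0,0,5],0,0.85],
    [[0,0,2.3],0,0.85],
    [[0,0,0],0,0.85],
    [[0,0,0],0,0.4],
    [[0,0,0],0,0.4],
    [[0,0,0],0,0.4],
    [[0,0,0],0,0.4]
  ]
}}

```text
time: 48.18
tool_pos: [0.5605, -0.2923, 0.0092]
orientation: [-0.002, 0.687, 0.727, -0.003]
contact_force: [-0.7, 0.7, 6.0]
width: 0.0502
gripper_force: 62.7
```

```bash
python3 - <<'E'
from h import *
p,a,s=pose(); print(p.round(4),a,s['width'],s['gripper_force'],s['contact_force'])
e=plan([.4684,-.0374,p[2]],3,.4)
pic,D=vision.snapshot('top'); c=vision.calibration('top')
P=cloud(c,D,np.ones_like(D,bool))
Q=P[(P[:,0]>.43)&(P[:,0]<.5)&(P[:,1]>0)&(P[:,1]<.07)&(P[:,2]>.035)&(P[:,2]<.09)]; print('post',Q.mean(0))
E
```

```text
[ 0.5605 -0.2923  0.0092] 3.208627257538383 0.050163843104345206 62.694975063350284 [-0.65201547  0.74490837  6.01412806]
5 rows: [[[5.19,-1.55,-0.0],np.float64(0.0),0.4],[[5.19,-1.56,-0.0],np.float64(0.0),0.4],[[5.19,-1.56,-0.0],np.float64(0.0),0.4],[[5.19,-1.56,-0.0],np.float64(0.0),0.4],[[5.19,-1.57,-0.0],np.float64(0.0),0.4]]
post [0.46502306 0.03640042 0.05526972]
```

Call:
{"name": "apply_moves", "arguments": {
  "deltas": [
    [[0,0,-2],0,0.4],
    [[0,0,-4],0,0.4],
    [[0,0,-4],0,0.4],
    [[4,-1.2,0],0,0.4],
    [[5.2,-1.6,0],0,0.4],
    [[5.2,-1.6,0],0,0.4],
    [[5.2,-1.6,0],0,0.4],
    [[4.2,-1.2,0],0,0.4]
  ]
}}

```text
time: 49.22
tool_pos: [0.4746, -0.0567, 0.1094]
orientation: [-0.003, 0.687, 0.727, -0.003]
contact_force: [0.8, 0.3, -0.4]
width: 0.0504
gripper_force: 62.4
```

Call:
{"name": "apply_moves", "arguments": {
  "deltas": [
    [[2.1,-0.6,0],0,0.4],
    [[0,0,0],0,0.4],
    [[0,0,4],0,0.4],
    [[0,0,4],0,0.4],
    [[0,0,1],0,0.4],
    [[0,0,0],0,0.4],
    [[0,0,0],0,0.4]
  ]
}}

```text
time: 50.1
tool_pos: [0.4676, -0.0386, 0.0191]
orientation: [-0.003, 0.687, 0.726, -0.003]
contact_force: [0.5, 0.7, 0.3]
width: 0.0505
gripper_force: 62.5
```

Call:
{"name": "apply_moves", "arguments": {
  "deltas": [
    [[0.1,0.1,0.8],0,0.4],
    [[0,0,0.4],0,0.4],
    [[0,0,0],0,0.4]
  ]
}}

```text
time: 50.48
tool_pos: [0.468, -0.0369, 0.0061]
orientation: [-0.004, 0.687, 0.727, -0.004]
contact_force: [0.1, 0.2, 1.8]
width: 0.0502
gripper_force: 62.8
```

Call:
{"name": "apply_moves", "arguments": {
  "deltas": [
    [[0,0,0],0,0.85],
    [[0,0,0],0,0.85],
    [[0,0,0],0,0.85],
    [[0,0,0],0,0.85],
    [[0,0,-1],0,0.85],
    [[0,0,-5],0,0.85],
    [[0,0,-5],0,0.85],
    [[0,0,-4],0,0.85]
  ]
}}

```text
time: 51.48
tool_pos: [0.4691, -0.0373, 0.1586]
orientation: [-0.003, 0.687, 0.727, -0.004]
contact_force: [0.8, 0.1, 0.2]
width: 0.0729
gripper_force: 0.0
```

Call:
{"name": "apply_moves", "arguments": {
  "deltas": [
    [[-5,0,0],0,0.85],
    [[-6,0,0],0,0.85],
    [[-6,0,0],0,0.85],
    [[0,0,0],0,0.85],
    [[0,0,0],0,0.85],
    [[0,0,0],0,0.85]
  ]
}}

```text
time: 52.22
tool_pos: [0.4788, -0.2049, 0.1563]
orientation: [-0.004, 0.686, 0.728, -0.004]
contact_force: [0.7, 0.3, 0.4]
width: 0.0728
gripper_force: 0.0
```

```bash
python3 - <<'E'
from h import *
pic,D=vision.snapshot('top'); c=vision.calibration('top'); save(cv2.resize(pic[160:330,150:410],None,fx=3,fy=3,interpolation=cv2.INTER_CUBIC),'end.png')
z=np.load('top0.npz'); 
P0=cloud(c,z['D'],np.ones_like(D,bool)); P1=cloud(c,D,np.ones_like(D,bool))
for k,x,y,zz in(('jar',(.42,.5),(.08,.145),(.042,.056)),('post',(.43,.5),(.0,.07),(.035,.09)),('roll',(.43,.5),(-.08,-.008),(.014,.025)),('bar',(.51,.553),(-.03,.11),(.028,.045)),('brush',(.66,.76),(0,.05),(.062,.08))):
    for P in(P0,P1):
        Q=P[(P[:,0]>x[0])&(P[:,0]<x[1])&(P[:,1]>y[0])&(P[:,1]<y[1])&(P[:,2]>zz[0])&(P[:,2]<zz[1])]; print(k,len(Q),Q.mean(0).round(4))
print(bot.sense()['contact_force'],bot.sense()['time'])
E
```

```text
jar 232 [0.4584 0.1127 0.048 ]
jar 230 [0.4598 0.1134 0.0479]
post 46 [0.4653 0.0346 0.0543]
post 48 [0.465  0.0364 0.0554]
roll 268 [ 0.4665 -0.0402  0.0188]
roll 267 [ 0.467  -0.0385  0.0188]
bar 255 [0.5396 0.0382 0.0383]
bar 250 [0.5411 0.0386 0.0381]
brush 169 [0.7006 0.0233 0.0696]
brush 169 [0.7004 0.0234 0.0694]
[-0.47955374  0.28678321  0.03403654] 52.275
```

View pics/end.png

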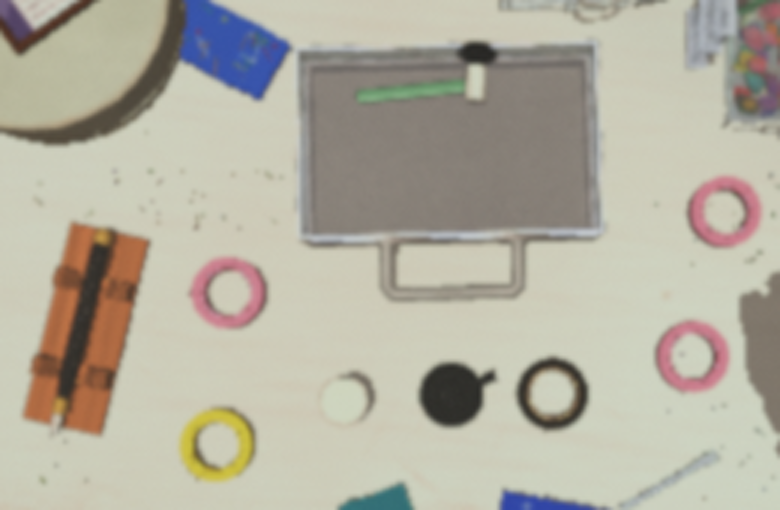

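The view shows all as asked. The cutter is centred in the rest (82,320), the drawer is shut, and the jar, stand and roll are within about 2 mm of their starts. The brush at (476,80) has not moved. Handing in.

```bash
python3 -c "
from cell import bot
print(bot.sign_off())"
```

```text
the job is handed in; nothing more can be done
None
```

I handed the job in at about 52 s; the result wasn't reported back. The last camera check showed the cutter centred in both notches, the drawer shut, the jar, stand and roll upright within about 2 mm of their starts, and the brush unmoved.

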